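Click a clip-on hook onto the hanging rail of an under-stair pull-out

ROBOT

A 6-joint arm with a two-finger parallel gripper is mounted at the origin on the work surface. World frame = base frame: x ahead of the robot, y to its left, z up, the work surface at z = 0. Lengths are in m, angles in rad, forces in N, time in s.
With the tool pointing down it reaches from about 0.375 to 0.975 m from the base axis. Payload 3.8 kg.
Tool frame: the origin (TCP) lies where the fingers leave the gripper's body, on its centre line; the fingertips stand 73 mm ahead of it and the grasp point (between the pads) lies 54 mm ahead of it; z points along the fingers, y is the line along which they close (so a half turn about z gives the same grasp; the last joint's range is limited). The gripper opens to 85 mm and grips with 20 to 120 N. Pads are 22 mm wide; open, the fingers measure 114 mm over their backs; the gripper's body (76 mm by 85 mm) begins 54 mm behind the grasp point. The pads swing forward as they close: fully open they stand 13 mm farther back than shut.
Start: joints at [1.202, 0.264, 1.604, -0, 1.274, -0.037], TCP at [0.22, 0.638, 0.304] pointing down, gripper open.
Joint ranges: [-2.63, 2.63], [-0.94, 2.18], [0.31, 2.57], [-1.31, 4.45], [0, 2.66], [-2.55, 2.55]. Speed limits (rad/s): [2.57, 2.57, 3.14, 3.14, 3.14, 3.14].

INTERFACE

Orientations are given as a rotation vector (axis times angle).
In Python, from workcell import read_state, viewer, bot gives the robot as it stands.
- The arm moves only by the tool jog_arm, never from a script. Its argument "increments" is a list that holds one entry, the list of rows, each a list of 7 numbers: the shift along the tool's x, y, z in units of 30 mm (1.0 is 30 mm), then the turn, a rotation vector about the tool's x, y, z in units of 6 degrees (1.0 is 6 degrees), then the opening, from -1 (shut) to 1 (fully open). A call has exactly 5 rows; each row shifts and turns the commanded pose from where the row before left it, along the tool's axes as they then stand; what a row does not reach is not made up. A row lasts 1/12 s, in which the tool goes at most 41.7 mm and 7.16 degrees, less where a joint would pass 70% of its speed; a pose out of reach is approached as far as the arm can. A call is refused whole if a number of a shift passes 1 or a number of a turn 1, either way. A call with a gripper value outside its range is refused whole. The fingers move at their own pace and stop on an object; "force" is the grip in N (left out, the last holds). Time passes only in rows, so rows that do not move let the fingers close, or fill a call up. It gives the time, the measured TCP pose, the force, the opening and the grip force at its end, in the units of the state.
- read_state(): the state, without advancing time (a new reading comes with each control period).
- viewer.read_camera(name): name is "scene" or "top" or "wrist"; returns (picture, depth): 384x512x3 uint8, blue, green, red; 384x512 float32, m along the optical axis (not along the pixel's ray), 0 where there is no reading.
- viewer.camera_params(name): a dict with "fx", "fy", "cx", "cy" (pixels), "R" (3x3) and "t" (3): a world point X has camera coordinates R X + t; the wrist camera has in their place "hand_eye" (4x4, takes a point from camera to tool coordinates, whose origin is the TCP and whose axes are the flange's). Camera axes: x right, y down, z forward; pixel columns grow to the right and rows downward; lengths in m; the calibration is good to about 2 mm. A picture is of the moment at which its call begins: read the wrist's pose just before it. camera_params takes no time and is no camera call.
- bot.finish_job(): hands the job in; it is judged then, once.
The state is a dict: "time": time; "q": joint angles; "joint_vel": joint speeds; "joint_torque": joint torques, N m; "tool_pos": TCP position; "tcp_rot": TCP orientation; "wrist_force": force on the tool from outside, world axes, zero at the start; "torque": the same for the moment, N m; "width": opening from 0.0 (shut) to 1.0 (fully open); "grip_force": force on a finger pad.
Only numpy, scipy, OpenCV 4.12 (cv2) and the standard library are available. Lean on these libraries where they do the work, as an engineer would, in place of code of your own. Each camera call takes 0.05 s, during which the arm holds its last target. There are 200 camera calls.

TASK

First hang the open clip-on hook over the free part of the pull-out's chrome rail, one leg each side, and let go of it. Then lift the pliers out of the tool tray, lay them flat on the worktop and let go, so that you can take them again by both handles; with their jaws squeeze the hook's two lugs together under the rail until the hook clicks shut and stays shut (it must be closed with the pliers, not with the gripper). Finally lay the pliers down flat again and let go, leaving the jar, the tin and the brush where they are.

Things in the scene. Friction and masses are not known exactly. Their poses are not given: they have to be found in the camera images.
- pullout: low maple pull-out cabinet, fixed, 220 (x) x 160 (y) mm, 249 mm high, the rail on its +y face at this origin (origin at worktop level). A like hook, shut and fixed, hangs on the rail 45 mm from the cabinet; the outer 145 mm of the rail is free
- rail_tip (a point): centre of the free end of the chrome hanging rail: a level bar 12 mm in diameter (end cap 15 mm), its axis 150 mm above the worktop, standing 200 mm out of the cabinet. y points along the rail, from the cabinet to the free end; z up
- hook_tab (a point): centre of the grip tab on top of the loose blue and white clip-on hook (45 g), which stands open on its two lugs like an A, 59 mm high. Tab 14 (y) x 18 (x) x 17 (z) mm, 50 mm above the feet, hinge 9.5 mm below it. x: hinge direction, to lie along the rail, either way round; y: to the white hinged leg; a coat hook juts 35 mm to -y. Astride the rail it rests 21.5 mm above the rail's axis, upright
- hook_lugs (a point): midway between the lugs of the open hook, 45 mm below hook_tab, same axes. The lugs are plates 18 mm in x, 4 mm thick, 12 mm high at the ends of the legs. Open, they leave a mouth 20 mm wide and are 35 mm over their outer faces at the feet; shut, 9 mm. Squeeze them level, along y; the pliers reach them along x, from the rail's free end
- hook_ring (a point): centre of the hook's eye when shut, 17 mm from the hinge towards the blue leg's lug; the eye is 14 mm wide and 24 mm high inside, so that the shut hook hangs loosely on the rail
- gate (a joint): angle of the hook's white leg on its hinge, rad: 0.62 open (a light spring holds it there), 0 shut. From about 0.2 a stiff catch resists (about 6 N at the lugs); below about 0.08 it snaps to 0 by itself and stays
- pliers_pivot (a point): centre of the pivot of spring-open long-nose pliers lying flat (steel head, red handles, 160 g, 173 mm long, 14 mm thick), half-way up. x to the jaws, z up. A steel box joint 26 x 26 x 14 mm surrounds it: hold it here when the handles are boxed in. The frame is fixed to one half; x is the midline of the open pliers; when squeezed, the midline is turned from x by +(0.76 - jaw angle)/2 about z
- pliers_handles (a point): on the open pliers' midline between the handles, 52 mm behind the pivot, half-way up. Open, the handles are 66 mm wide here over their outer faces; each is 10 mm wide and 14 mm thick. Squeezed here to 60 to 63 mm, their spring holds them firmly enough against the fingers to carry the pliers
- pliers_bite (a point): on the open pliers' midline between the jaws, 60 mm ahead of the pivot, half-way up; the jaws are 9 mm thick, reach 13 mm further, and are about 46 mm apart here when fully open (about 42 mm with the handles squeezed to 62 mm)
- pliers_jaw (a joint): opening angle of the pliers, rad: 0.76 open, 0 shut. A spring opens them (about 12 N at the handles when open, 16 N when shut). With the shut hook between the jaws it reads about 0.14 and the handles are about 34 mm wide; pressing the hook shut takes up to about 23 N on each handle
- tray: maple tool tray, fixed, 200 (x) x 112 (y) mm; origin under its centre. The pliers lie on its base, 8 mm thick, jaws to +x; the handles lie in a bay at its -x end between walls 34 mm high above the base and 14 mm thick, which leave no room for fingers; the head lies on the open front, with nothing beside it
- jar: amber glass jar with a steel lid, 60 mm in diameter, 85 mm high; origin under its centre; leave alone
- tin: flat green shoe-polish tin, 72 mm in diameter, 26 mm high; origin under its centre; leave alone
- brush: wooden shoe brush, 130 x 46 x 38 mm; origin under its centre; leave alone
Mind the look-alikes: they are no part of the job. What is shaped like the part that bears pliers_pivot but blue or orange is not meant.

How it is judged:
On the way, in this order (a step that is already met when the one before it is completed fails the run):
1. the hook hangs open astride the free part of the rail, let go (x of hook_ring in the frame of rail_tip between -0.013 and 0.013 m and z of hook_ring in the frame of rail_tip between -0.013 and 0.013 m and y of hook_ring in the frame of rail_tip between -0.145 and -0.008 m and value of joint gate above 0.45 rad and contact force between the fingers and hook below 0.1 N), for 0.3 s.
2. the pliers lie flat on the worktop, out of the tray, let go (height (world z) of each of pliers_pivot, pliers_handles below 0.0115 m and angle between pliers_pivot's own z axis and vertical below 0.12 rad and contact force between pliers and tray below 0.05 N and contact force between the fingers and pliers below 0.1 N), for 0.2 s.
3. the pliers' jaws press the lugs of the hanging hook together, the gripper not touching it (x of hook_ring in the frame of rail_tip between -0.013 and 0.013 m and z of hook_ring in the frame of rail_tip between -0.013 and 0.013 m and y of hook_ring in the frame of rail_tip between -0.145 and -0.008 m and value of joint gate below 0.5 rad and contact force between pliers and hook above 1 N and contact force between the fingers and hook below 0.1 N).
4. the hook is clicked shut round the rail, the gripper not touching it (x of hook_ring in the frame of rail_tip between -0.013 and 0.013 m and z of hook_ring in the frame of rail_tip between -0.013 and 0.013 m and y of hook_ring in the frame of rail_tip between -0.145 and -0.008 m and value of joint gate below 0.03 rad and contact force between the fingers and hook below 0.1 N), for 0.1 s.
At the end, for the whole second after the job is handed in: hook clicked shut (hinge under 0.03 rad), rail through its eye (eye centre within 13 mm of the rail axis across and up, on the outer 145 mm of rail); pliers flat on the worktop or tray (pivot and handles at most 20 mm up), at rest, clear of the hook (x of hook_ring in the frame of rail_tip between -0.013 and 0.013 m and z of hook_ring in the frame of rail_tip between -0.013 and 0.013 m and y of hook_ring in the frame of rail_tip between -0.145 and -0.008 m and value of joint gate below 0.03 rad and linear speed of hook below 0.03 m/s and contact force between pliers and hook below 0.05 N and height (world z) of each of pliers_pivot, pliers_handles below 0.02 m and angle between pliers_pivot's own z axis and vertical below 0.12 rad and linear speed of pliers below 0.02 m/s); the robot touches nothing.
It fails at once if the hook is pressed shut with the gripper itself (contact force between the fingers and hook above 1 N and value of joint gate below 0.3 rad).
It fails at once if the jar is pushed away (over 40 mm) (distance of jar from where it was at the start of the episode above 0.04 m).
It fails at once if the tin is pushed away (over 40 mm) (distance of tin from where it was at the start of the episode above 0.04 m).
It fails at once if the brush is pushed away (over 40 mm) (distance of brush from where it was at the start of the episode above 0.04 m).
It also fails if it takes over 72 s, if anything falls off the work surface, if the arm or the gripper's body presses on something with over 40 N, if the wrist force passes 120 N, or if a joint passes its speed limit or range.

## Working session

There is one attempt and no reset: what is moved stays moved. The work goes in short steps, Python scripts to look and compute and a tool call to move; the robot and the scene stay as the last step left them, time stands still between calls to the robot, and variables do not carry over. Pictures are saved under pics/ and viewed, at most 10 in all, crops included, and the job is handed in when it is done.

Besides the shell and the picture viewer there is one more tool, called as a command line: name --argument value ..., lists and objects as JSON in quotes. jog_arm: Moves the arm, as the interface text tells. Its arguments: {"type":"object","properties":{"increments":{"type":"array","items":{"type":"array","items":{"type":"array","items":{"type":"number"}}}},"force":{"type":"number"}},"required":["increments"]}

```bash
ls; mkdir -p pics; cat > h.py <<'E'
import numpy as np, cv2
from scipy.spatial.transform import Rotation as Ro
from workcell import read_state, viewer, bot
E
python3 - <<'E'
from h import *
s=read_state(); print(s)
for n in("scene","top"):
    p,d=viewer.read_camera(n); c=viewer.camera_params(n); np.savez(n+".npz",p=p,d=d,**c); cv2.imwrite(f"pics/{n}0.png",p); print(n,c)
print(viewer.camera_params("wrist"))
E
```

```text
pics
{'time': 0.0, 'q': array([ 1.20208905e+00,  2.64779205e-01,  1.60538435e+00,  3.68725131e-05,
        1.27370232e+00, -3.68871832e-02]), 'joint_vel': array([ 1.67961393e-05,  3.86070797e-04, -7.72990170e-05,  8.41100646e-04,
        2.17418446e-03, -2.65161606e-04]), 'joint_torque': array([-1.42993445e-03, -5.15107977e+01, -3.67311931e+01, -2.84871694e-04,
        1.30342305e-02,  4.27795911e-06]), 'tool_pos': array([0.21966893, 0.63765055, 0.3025387 ]), 'tcp_rot': array([-0.51876902, -3.09796345,  0.0034859 ]), 'wrist_force': array([-0.866802  ,  0.0108817 ,  0.49364005]), 'torque': array([-0.01762719,  0.00805456,  0.05074064]), 'grip_force': 0.0, 'width': 1.0032417834651608}
scene {'fx': 468.13114946274936, 'fy': 468.13114946274936, 'cx': 265.6735987246394, 'cy': 189.7347796359402, 'R': array([[ 0.51307318,  0.85832425, -0.00594999],
       [ 0.66725469, -0.40320045, -0.6262592 ],
       [-0.5399325 ,  0.31734663, -0.77959221]]), 't': array([-0.31577517, -0.25273134,  1.38081778])}
top {'fx': 448.5975451167797, 'fy': 448.5975451167797, 'cx': 246.71132788678688, 'cy': 191.8728440866498, 'R': array([[ 0.01475415, -0.9996257 , -0.02303852],
       [-0.98367295, -0.01037791, -0.17966585],
       [ 0.17935951,  0.02531318, -0.98345788]]), 't': array([0.07978492, 0.53547159, 1.11719821])}
{'fx': 314.2094100483106, 'fy': 314.2094100483106, 'cx': 253.2992898123138, 'cy': 190.5689064835417, 'hand_eye': array([[-6.13076252e-05, -9.51790463e-01, -3.06748936e-01,
         7.81235842e-02],
       [ 9.99999383e-01, -3.98478464e-04,  1.03654936e-03,
         9.85669282e-04],
       [-1.10881064e-03, -3.06748684e-01,  9.51789901e-01,
        -7.03705356e-02],
       [ 0.00000000e+00,  0.00000000e+00,  0.00000000e+00,
         1.00000000e+00]])}
```

View pics/scene0.png

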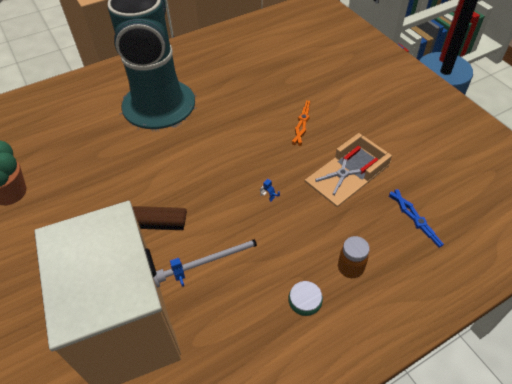

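View pics/top0.png

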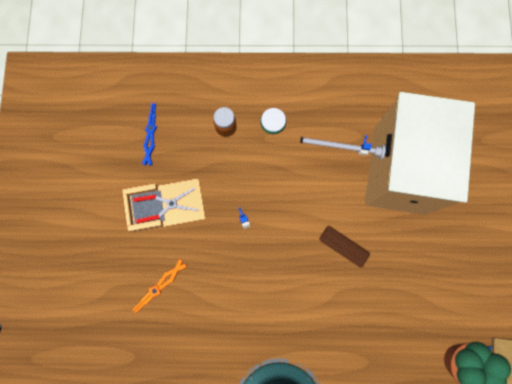

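The scene view shows the rail from the cabinet, with its tip at (253,243). The loose hook is at (269,189), the tray with the red pliers at (348,170), the jar at (354,255) and the tin at (305,297). In the top view the rail tip is at (303,140), the hook at (243,218), and the pliers' pivot at about (172,204) with jaws to the right.

```bash
cat >> h.py <<'E'
def world(c,u,v,d):
    P=np.stack([(u-c['cx'])/c['fx']*d,(v-c['cy'])/c['fy']*d,d],-1)
    return (P-c['t'])@c['R']
def ray(c,u,v,z):
    r=np.array([(u-c['cx'])/c['fx'],(v-c['cy'])/c['fy'],1.])@c['R']; o=-c['t']@c['R']
    return o+r*(z-o[2])/r[2]
E
python3 - <<'E'
from h import *
for n in("top","scene"):
    c=np.load(n+".npz"); p,d=c['p'],c['d']
    v,u=np.mgrid[:384,:512]; W=world(c,u,v,d)
    x,y,z=W[...,0],W[...,1],W[...,2]
    ok=d>0
    b,g,r=[p[...,i].astype(int) for i in range(3)]
    print(n,"table z",np.median(z[250:300,300:420]))
    blue=(b>r+40)&(b>g+25); grey=(abs(b-r)<25)&(r>100); red=(r>g+80)&(b<60)&(g<70)
    # cabinet top and rail
    cab=ok&(abs(z-.249)<.008); q=np.stack([x[cab],y[cab]],1).astype(np.float32)
    print("cab",cv2.minAreaRect(q),len(q))
    rail=ok&(z>.135)&(z<.175)&~blue&(y>-.35)&(x>.5)
    print("railpts",rail.sum(),[ (round(x[i],3),round(y[i],3),round(z[i],3),i) for i in [tuple(k) for k in np.argwhere(rail)[::25]]])
    for nm,m in(("blue",blue),("red",red)):
        k,l,st,ce=cv2.connectedComponentsWithStats(m.astype(np.uint8))
        for i in range(1,k):
            if st[i,4]>15:
                mm=(l==i)&ok; print(nm,st[i],ce[i].round(1),"xyz med",np.median(W[mm],0).round(3),"z",z[mm].min().round(3),z[mm].max().round(3))
    print("white hook")
    
E
```

```text
top table z 0.0009523045811480214
cab ((0.48615971207618713, 0.09434860944747925), (0.27044156193733215, 1.101444959640503), 16.117000579833984) 7819
railpts 886 [(np.float64(0.721), np.float64(-0.255), np.float64(0.174), (np.int64(107), np.int64(390))), (np.float64(0.701), np.float64(-0.25), np.float64(0.165), (np.int64(116), np.int64(387))), (np.float64(0.687), np.float64(-0.247), np.float64(0.163), (np.int64(122), np.int64(386))), (np.float64(0.678), np.float64(-0.247), np.float64(0.147), (np.int64(128), np.int64(384))), (np.float64(0.664), np.float64(-0.248), np.float64(0.149), (np.int64(133), np.int64(385))), (np.float64(0.648), np.float64(-0.05), np.float64(0.157), (np.int64(138), np.int64(303))), (np.float64(0.646), np.float64(-0.076), np.float64(0.154), (np.int64(139), np.int64(314))), (np.float64(0.644), np.float64(-0.086), np.float64(0.154), (np.int64(140), np.int64(318))), (np.float64(0.64), np.float64(-0.078), np.float64(0.158), (np.int64(141), np.int64(315))), (np.float64(0.64), np.float64(-0.062), np.float64(0.15), (np.int64(142), np.int64(308))), (np.float64(0.639), np
[... 8262 characters left out ...]
 -0.418 -0.364
blue [421  38   6   6  24] [423.   40.8] xyz med [-0.252  1.417 -0.421] z -0.428 -0.413
blue [420  47  53  38 801] [449.  68.] xyz med [ 0.127  1.153 -0.248] z -0.512 -0.235
blue [264 179  15  22 129] [269.8 188.7] xyz med [0.471 0.098 0.041] z 0.006 0.063
blue [390 189  53  58 546] [415.3 216.5] xyz med [0.7   0.358 0.014] z 0.0 0.021
blue [170 258  14  27 209] [177.4 269.2] xyz med [ 0.631 -0.195  0.163] z 0.004 0.183
red [473  12   6   6  23] [475.   14.7] xyz med [-0.258  1.76  -0.391] z -0.403 -0.379
red [344 146  17  13  71] [352.  152.1] xyz med [0.466 0.351 0.024] z 0.017 0.028
red [361 158  17  14  67] [368.6 164.3] xyz med [0.523 0.362 0.024] z 0.012 0.028
white hook
```

```bash
python3 - <<'E'
from h import *
a=cv2.imread("pics/top0.png"); s=cv2.imread("pics/scene0.png")
A=cv2.resize(a[165:240,115:265],(800,400),interpolation=cv2.INTER_CUBIC)
B=cv2.resize(s[165:215,240:280],(400,200*5//2),interpolation=cv2.INTER_CUBIC)[:200]
B=cv2.resize(s[172:207,240:310],(400,200),interpolation=cv2.INTER_CUBIC)
C=cv2.resize(a[200:235,205:275],(400,200),interpolation=cv2.INTER_CUBIC)
cv2.imwrite("pics/crop1.png",np.vstack([A,np.hstack([B,C])]))
E
```

```text
(no output)
```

View pics/crop1.png

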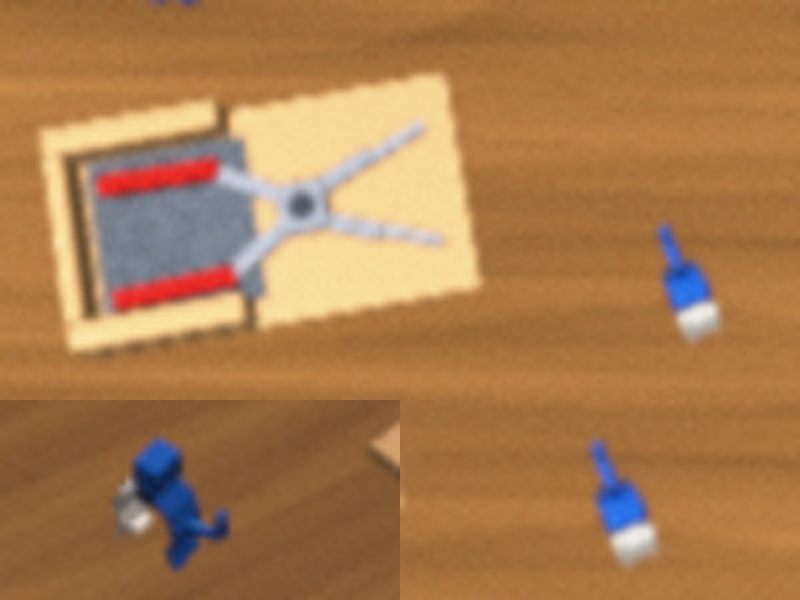

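Crop 1 shows three things:
- The pliers' pivot is at top-view (171.5,203.5).
- The hook's tab is at top-view about (243.9,217.9) and scene-view (267.5,182.9).
- The white leg is on the lower right and the coat hook on the upper left.

```bash
cat >> h.py <<'E'
def pose():
    s=read_state(); return s, Ro.from_rotvec(s['tcp_rot']).as_matrix(), np.array(s['tool_pos'])
def plan(g,yaw,off=.054):
    """shift/turn in tool units to bring grasp point to g, tool down, tool y at yaw deg (mod 180)"""
    s,R,p=pose(); cur=np.degrees(np.arctan2(R[1,1],R[0,1])); dy=(yaw-cur+90)%180-90
    a=np.radians(cur+dy); y=np.array([np.cos(a),np.sin(a),0]); z=np.array([0,0,-1.]); T=np.stack([np.cross(y,z),y,z],1)
    sh=R.T@(np.array(g)-z*off-p)/.03; tu=Ro.from_matrix(R.T@T).as_rotvec(degrees=True)/6
    print("t %.2f q"%s['time'],np.round(s['q'],2),"tcp",p.round(4),"cur",cur.round(1),"grasp",(p+R[:,2]*off).round(4),"w",round(s['width'],3),"F",np.round(s['wrist_force'],1),s['grip_force'])
    print("SHIFT FIRST",sh.round(2),"then TURN",tu.round(2))
E
python3 - <<'E'
from h import *
from scipy.optimize import least_squares
C={n:dict(np.load(n+".npz")) for n in("top","scene")}
t,s=C["top"],C["scene"]
print("tab top",ray(t,243.9,217.9,.057),"scene",ray(s,267.5,182.9,.0585))
print("pivot",ray(t,171.5,203.5,.022))
v,u=np.mgrid[:384,:512]
for n in C:
    c=C[n];W=world(c,u,v,c['d']); p=c['p'].astype(int)
    b,g,r=p[...,0],p[...,1],p[...,2]
    blue=cv2.dilate(((b>r+40)&(b>g+25)).astype(np.uint8),np.ones((5,5)))>0
    m=(c['d']>0)&(W[...,2]>.15)&(W[...,2]<.16)&(W[...,1]>-.20)&(W[...,1]<0)&(W[...,0]>.58)&(W[...,0]<.7)&~blue
    P=W[m]; f=cv2.fitLine(P.astype(np.float32),cv2.DIST_HUBER,0,.01,.01).ravel(); d=f[:3]*np.sign(f[1]); k=(P-f[3:])@d
    print(n,"rail dir",d,"pt",f[3:],"ends y",P[:,1].max(),"tip",f[3:]+d*k.max(),len(P))
    q=[k for k in [(134,195,21,6)]]
    red=(r>g+80)&(b<60)&(g<70)&(W[...,2]>0)
    k,l,st,ce=cv2.connectedComponentsWithStats(red.astype(np.uint8))
    E=[]
    for i in range(1,k):
        if st[i,4]>30: E.append(ray(c,*ce[i],.020)); print("handle",E[-1], cv2.fitLine(np.argwhere(l==i)[:,::-1].astype(np.float32),cv2.DIST_L2,0,.01,.01).ravel())
    for nm,lo,hi in(("jar",.078,.095),):
        mm=(abs(W[...,2]-.086)<.006)&(W[...,0]>.6)&(W[...,1]>.05)&(W[...,1]<.25); print(nm,np.median(W[mm],0),mm.sum())
    mm=(abs(W[...,2]-.026)<.004)&(b>180)&(W[...,0]>.6); print("tin",np.median(W[mm],0),mm.sum())
# hook direction in top: coat hook tip to white
print("white",ray(t,205+235/5.714,200+143/5.714,.035),"coat tip",ray(t,205+197/5.714,200+45/5.714,.03))
# jaws tips
for q in((422,125),(440,238)): print("jaw tip",ray(t,115+q[0]/5.333,165+q[1]/5.333,.015))
plan([.467,.096,.11],110)
E
```

```text
tab top [0.46532292 0.09255963 0.057     ] scene [0.46643773 0.09454509 0.0585    ]
pivot [0.50586447 0.28695952 0.022     ]
top rail dir [0.15771994 0.9874791  0.00306925] pt [ 0.6351146  -0.11554704  0.1551531 ] ends y -0.04233713378152634 tip [ 0.64678475 -0.04248069  0.1553802 ] 300
handle [0.5201849  0.36166821 0.02      ] [ 9.8782223e-01 -1.5558669e-01  1.4408064e+02  1.9801613e+02]
handle [0.46414545 0.35007643 0.02      ] [ 9.7702277e-01 -2.1313497e-01  1.4724590e+02  2.1890164e+02]
jar [0.72722494 0.14982452 0.08508293] 310
tin [0.74132986 0.01833218 0.02643979] 391
scene rail dir [ 0.1448412   0.9894541  -0.00127953] pt [ 0.63832843 -0.11212415  0.15591188] ends y -0.04103531828052321 tip [ 0.6486807  -0.0414047   0.15582043] 472
handle [0.46375926 0.35450342 0.02      ] [  0.7779473  -0.6283295 352.        152.07042  ]
handle [0.52007218 0.36471282 0.02      ] [  0.79189616  -0.6106558  368.64178    164.26866   ]
jar [0.72835326 0.14941771 0.08654645] 475
tin [0.74261598 0.01992145 0.02765808] 638
white [0.44947409 0.08716093 0.035     ] coat tip [0.49500619 0.10545293 0.03      ]
jaw tip [0.54859288 0.22905274 0.015     ]
jaw tip [0.4911956  0.21796307 0.015     ]
t 0.10 q [ 1.2   0.26  1.61  0.    1.27 -0.04] tcp [0.2197 0.6377 0.3027] cur 71.0 grasp [0.2196 0.6376 0.2487] w 0.996 F [-0.3  0.1  0. ] 0.0
SHIFT FIRST [-13.68 -14.38   4.65] then TURN [-0.02 -0.01 -6.5 ]
```

jog_arm --increments '[[[-0.91,-0.96,0.1,0,0,0,1],[-0.91,-0.96,0.1,0,0,0,1],[-0.91,-0.96,0.1,0,0,0,1],[-0.91,-0.96,0.1,0,0,0,1],[-0.91,-0.96,0.1,0,0,0,1]]]'

```text
time: 0.52
tool_pos: [0.3021, 0.4557, 0.288]
tcp_rot: [-0.518, -3.098, 0.002]
wrist_force: [1.1, -0.5, 0.5]
width: 0.997
grip_force: 0.0
```

jog_arm --increments '[[[-0.91,-0.96,0.1,0,0,0,1],[-0.91,-0.96,0.1,0,0,0,1],[-0.91,-0.96,0.1,0,0,0,1],[-0.91,-0.96,0.1,0,0,0,1],[-0.91,-0.96,0.1,0,0,0,1]]]'

```text
time: 0.93
tool_pos: [0.3842, 0.275, 0.2734]
tcp_rot: [-0.518, -3.098, 0.0]
wrist_force: [1.4, 0.3, 0.1]
width: 0.998
grip_force: 0.0
```

jog_arm --increments '[[[-0.91,-0.96,0.1,0,0,0,1],[-0.91,-0.96,0.1,0,0,0,1],[-0.91,-0.96,0.1,0,0,0,1],[-0.91,-0.96,0.1,0,0,0,1],[-0.91,-0.96,0.1,0,0,0,1]]]'

```text
time: 1.35
tool_pos: [0.4664, 0.0944, 0.2586]
tcp_rot: [-0.519, -3.098, -0.0]
wrist_force: [1.3, 1.3, -0.6]
width: 0.999
grip_force: 0.0
```

jog_arm --increments '[[[0,0,0.1,0,0,-0.97,1],[0,0,0.1,0,0,-0.97,1],[0,0,0.1,0,0,-0.97,1],[0,0,0.1,0,0,-0.97,1],[0,0,0.1,0,0,-0.97,1]]]'

```text
time: 1.77
tool_pos: [0.466, 0.096, 0.2432]
tcp_rot: [0.283, -3.128, 0.0]
wrist_force: [-0.9, -0.3, 0.4]
width: 0.999
grip_force: 0.0
```

jog_arm --increments '[[[0,0,0.1,0,0,-0.97,1],[0,0,0.1,0,0,-0.97,1],[0,0,0,0,0,0,1],[0,0,0,0,0,0,1],[0,0,0,0,0,0,1]]]'

```text
time: 2.18
tool_pos: [0.4662, 0.0964, 0.2378]
tcp_rot: [0.588, -3.086, -0.0]
wrist_force: [0.1, 0.1, -0.2]
width: 1.001
grip_force: 0.0
```

```bash
python3 - <<'E'
from h import *
plan([.466,.0935,.0625],111.9)
s,R,p=pose(); im,d=viewer.read_camera("wrist"); c=viewer.camera_params("wrist"); np.savez("w1.npz",p=im,d=d,R=R,t=p,he=c['hand_eye']); cv2.imwrite("pics/w1.png",im)
v,u=np.mgrid[:384,:512]; P=np.stack([(u-c['cx'])/c['fx']*d,(v-c['cy'])/c['fy']*d,d,np.ones_like(d)],-1)@c['hand_eye'].T
W=P[...,:3]@R.T+p
b,g,r=[im[...,i].astype(int) for i in range(3)]
m=(b>r+40)&(b>g+25)&(d>0)&(abs(W[...,2]-.0585)<.003)
print("tab top",m.sum(),W[m].mean(0),cv2.minAreaRect(W[m][:,:2].astype(np.float32)))
q=W[m]-W[m].mean(0); print(np.linalg.eigh(q[:,:2].T@q[:,:2]/len(q)))
k=np.argwhere(m); print("px",k.mean(0),k.min(0),k.max(0))
E
```

```text
t 2.18 q [ 0.15 -0.06  2.09  0.    1.12 -1.8 ] tcp [0.4662 0.0964 0.2378] cur 111.6 grasp [0.4662 0.0964 0.1838] w 1.001 F [ 0.1  0.1 -0.2] 0.0
SHIFT FIRST [ 0.04 -0.09  4.04] then TURN [ 0.   -0.   -0.05]
tab top 345 [0.46243907 0.09623024 0.05881641] ((0.4626719057559967, 0.09632459282875061), (0.013603185303509235, 0.0168792512267828), 20.563735961914062)
EighResult(eigenvalues=array([1.61182750e-05, 2.47217366e-05]), eigenvectors=array([[-0.9238795, -0.3826835],
       [-0.3826835,  0.9238795]]))
px [183.11884058 254.02898551] [175 244] [191 264]
```

View pics/w1.png

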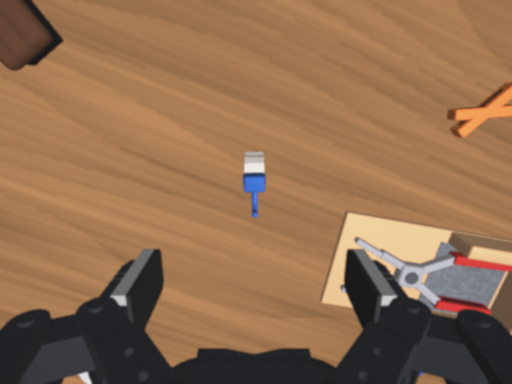

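The wrist view shows the loose hook at (254,183) centred between the fingers, white leg up the picture and coat hook down. The tab measures 13.6 x 16.9 mm, as it should.

jog_arm --increments '[[[0.02,0,0.84,0,0,0,0],[0.02,0,0.84,0,0,0,0],[0.02,0,0.84,0,0,0,0],[0.02,0,0.84,0,0,0,0],[0.02,0,0.84,0,0,0,0]]]' --force 30

```text
time: 2.65
tool_pos: [0.4638, 0.0953, 0.1113]
tcp_rot: [-0.59, 3.084, -0.0]
wrist_force: [0.3, 0.4, -0.1]
width: 0.501
grip_force: 0.0
```

jog_arm --increments '[[[0,0,0,0,0,0,-0.3],[0,0,0,0,0,0,-0.5],[0,0,0,0,0,0,-0.8],[0,0,0,0,0,0,-0.8],[0,0,0,0,0,0,-0.8]]]'

```text
time: 3.07
tool_pos: [0.4651, 0.0955, 0.1138]
tcp_rot: [-0.591, 3.082, -0.0]
wrist_force: [-0.1, 1.8, -0.3]
width: 0.198
grip_force: 33.6
```

jog_arm --increments '[[[0,0,0,0,0,0,-0.8],[0,0,-0.2,0,0,0,-0.8],[0,0,-0.8,0,0,0,-0.8],[0,0,-1,0,0,0,-0.8],[0,0,-1,0,0,0,-0.8]]]'

```text
time: 3.48
tool_pos: [0.4628, 0.0951, 0.2029]
tcp_rot: [0.592, -3.084, -0.0]
wrist_force: [-0.2, -0.2, -0.5]
width: 0.199
grip_force: 33.6
```

```bash
python3 - <<'E'
from h import *
plan([.6422,-.0776,.245],81.3)
E
```

```text
t 3.48 q [ 0.15 -0.03  2.13  0.    1.05 -1.8 ] tcp [0.4628 0.0951 0.2029] cur 111.7 grasp [0.4627 0.0951 0.1489] w 0.199 F [-0.2 -0.2 -0.5] 33.62722915604536
SHIFT FIRST [-3.42 -7.56 -3.21] then TURN [-0.   -0.02  5.07]
```

jog_arm --increments '[[[-0.1,-0.2,-0.64,0,0,0,-0.8],[-0.2,-0.5,-0.64,0,0,0,-0.8],[-0.35,-0.75,-0.64,0,0,0,-0.8],[-0.35,-0.75,-0.64,0,0,0,-0.8],[-0.35,-0.75,-0.64,0,0,0,-0.8]]]'

```text
time: 3.9
tool_pos: [0.5343, 0.0274, 0.3]
tcp_rot: [-0.593, 3.084, -0.0]
wrist_force: [0.8, 0.9, -1.3]
width: 0.202
grip_force: 33.6
```

jog_arm --increments '[[[-0.35,-0.8,0,0,0,0,-0.8],[-0.35,-0.8,0,0,0,0,-0.8],[-0.35,-0.8,0,0,0,0,-0.8],[-0.35,-0.8,0,0,0,0,-0.8],[-0.35,-0.8,0,0,0,0,-0.8]]]'

```text
time: 4.32
tool_pos: [0.6278, -0.065, 0.2989]
tcp_rot: [-0.592, 3.085, -0.0]
wrist_force: [0.3, 0.2, -0.9]
width: 0.198
grip_force: 33.6
```

jog_arm --increments '[[[-0.2,-0.4,0,0,0,0,-0.8],[-0.12,-0.21,0,0,0,0.5,-0.8],[0,0,0,0,0,0.9,-0.8],[0,0,0,0,0,0.9,-0.8],[0,0,0,0,0,0.9,-0.8]]]'

```text
time: 4.73
tool_pos: [0.6426, -0.0773, 0.2982]
tcp_rot: [0.062, -3.141, -0.001]
wrist_force: [-0.6, -0.4, -0.9]
width: 0.2
grip_force: 33.7
```

jog_arm --increments '[[[0,0,0,0,0,0.9,-0.8],[0,0,0,0,0,0.7,-0.8],[0,0,0,0,0,0.27,-0.8],[0,0,0,0,0,0,-0.8],[0,0,0,0,0,0,-0.8]]]'

```text
time: 5.15
tool_pos: [0.6426, -0.0771, 0.2983]
tcp_rot: [0.236, 3.133, 0.0]
wrist_force: [-0.1, -1.1, -0.4]
width: 0.203
grip_force: 33.7
```

```bash
cat >> h.py <<'E'
def wrist(name):
    s,R,p=pose(); im,d=viewer.read_camera("wrist"); c=viewer.camera_params("wrist"); cv2.imwrite(f"pics/{name}.png",im)
    v,u=np.mgrid[:384,:512]; P=np.stack([(u-c['cx'])/c['fx']*d,(v-c['cy'])/c['fy']*d,d,np.ones_like(d)],-1)@c['hand_eye'].T
    W=P[...,:3]@R.T+p; W[d<=0]=np.nan
    return im,d,W,P[...,:3]
def isblue(im):
    b,g,r=[im[...,i].astype(int) for i in range(3)]; return (b>r+40)&(b>g+25)
E
python3 - <<'E'
from h import *
plan([.6422,-.0776,.245],81.3)
im,d,W,P=wrist("w2"); x,y,z=W[...,0],W[...,1],W[...,2]
m=(z>.148)&(z<.162)&(y>-.14)&(y<-.03)&(x>.6)&(x<.69)&~isblue(im)
Q=W[m]; f=cv2.fitLine(Q.astype(np.float32),cv2.DIST_HUBER,0,.01,.01).ravel();print("rail",f,len(Q),"tip y",Q[:,1].max(), "ang",np.degrees(np.arctan(f[1]/f[0])))
k=np.argwhere(m);print(k.min(0),k.max(0))
m=isblue(im)&(d<.3); print("blue top",m.sum()); 
for zz in np.arange(.19,.25,.005):
    mm=m&(abs(z-zz)<.0025); 
    if mm.sum()>5: print(zz.round(3),mm.sum(),W[mm].mean(0).round(4),P[mm].mean(0).round(4),np.argwhere(mm).mean(0).round(0))
E
```

```text
t 5.15 q [-0.16  0.22  1.67  0.    1.25 -1.58] tcp [ 0.6426 -0.0771  0.2983] cur 81.4 grasp [ 0.6426 -0.0771  0.2443] w 0.203 F [-0.1 -1.1 -0.4] 33.65795034165785
SHIFT FIRST [ 0.01 -0.02 -0.02] then TURN [0.   0.   0.01]
rail [ 0.12096195  0.99257874 -0.01247974  0.63821393 -0.08932135  0.1553228 ] 1965 tip y -0.03901092316984849 ang 83.051834
[190 163] [209 304]
blue top 2996
0.215 60 [ 0.671  -0.0799  0.2163] [-0.0285  0.0015  0.082 ] [287. 254.]
0.22 79 [ 0.6735 -0.0804  0.2195] [-0.0311  0.0014  0.0788] [294. 254.]
0.225 41 [ 0.6738 -0.0807  0.2253] [-0.0314  0.0011  0.0731] [302. 253.]
0.23 88 [ 0.673  -0.0805  0.2302] [-0.0306  0.0012  0.0681] [306. 254.]
0.235 177 [ 0.6361 -0.0751  0.2352] [0.0067 0.001  0.0631] [247. 253.]
0.24 210 [ 0.6361 -0.0751  0.2401] [0.0067 0.001  0.0583] [252. 253.]
0.245 1095 [ 0.6417 -0.0758  0.2452] [0.001  0.0011 0.0531] [269. 254.]
```

View pics/w2.png

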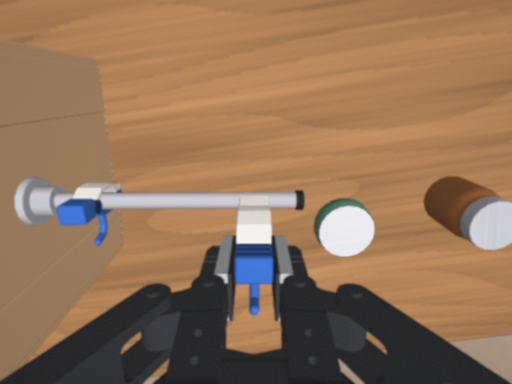

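The wrist view shows the hook over the rail. The rail's centre is on row 200 and level in the picture, so parallel to the finger line. The tab is centred at column 254 and the rail's end cap is at column 300. By ray, the rail axis is within 1 mm of the tab's centre line.

jog_arm --increments '[[[0,0,0.4,0,0,0,-0.8],[0,0,0.4,0,0,0,-0.8],[0,0,0.4,0,0,0,-0.8],[0,0,0.4,0,0,0,-0.8],[0,0,0.3,0,0,0,-0.8]]]'

```text
time: 5.62
tool_pos: [0.6417, -0.0773, 0.2378]
tcp_rot: [-0.238, -3.129, -0.0]
wrist_force: [-0.4, -0.1, -1.1]
width: 0.197
grip_force: 33.6
```

jog_arm --increments '[[[0,0,0.15,0,0,0,-0.8],[0,0,0.1,0,0,0,-0.8],[0,0,0,0,0,0,-0.8],[0,0,0,0,0,0,-0.8],[0,0,0,0,0,0,-0.8]]]'

```text
time: 6.03
tool_pos: [0.643, -0.0775, 0.2334]
tcp_rot: [0.238, 3.132, -0.0]
wrist_force: [-0.4, -0.3, -0.4]
width: 0.199
grip_force: 33.7
```

```bash
python3 - <<'E'
from h import *
plan([.6422,-.0776,.18],81.3)
p,d=viewer.read_camera("scene"); cv2.imwrite("pics/s2.png",cv2.resize(p[200:300,140:290],(750,500),interpolation=cv2.INTER_CUBIC))
E
```

```text
t 6.03 q [-0.16  0.26  1.74 -0.    1.14 -1.58] tcp [ 0.643  -0.0775  0.2334] cur 81.3 grasp [ 0.6431 -0.0775  0.1794] w 0.199 F [-0.4 -0.3 -0.4] 33.70897774526384
SHIFT FIRST [ 0.03 -0.01 -0.02] then TURN [-0.    0.01  0.  ]
```

View pics/s2.png

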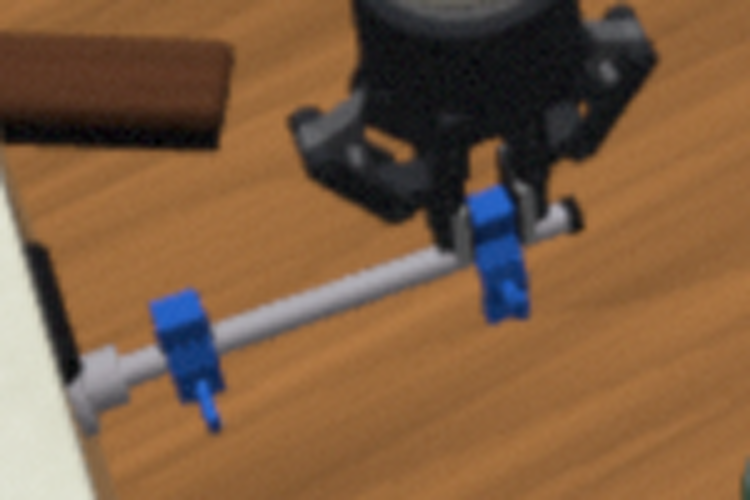

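The crop shows the hook astride the rail at (500,255), near the end cap at (568,215).

jog_arm --increments '[[[0,0,0.04,0,0,0,-0.8],[0,0,0.03,0,0,0,-0.8],[0,0,0,0,0,0,-0.8],[0,0,0,0,0,0,-0.8],[0,0,0,0,0,0,-0.8]]]'

```text
time: 6.5
tool_pos: [0.6431, -0.0775, 0.233]
tcp_rot: [0.238, 3.131, -0.0]
wrist_force: [-2.6, 0.9, 6.1]
width: 0.206
grip_force: 34.6
```

jog_arm --increments '[[[0,0,0,0,0,0,-0.5],[0,0,0,0,0,0,-0.4],[0,0,0,0,0,0,-0.3],[0,0,0,0,0,0,-0.2],[0,0,-0.1,0,0,0,-0.2]]]'

```text
time: 6.92
tool_pos: [0.6423, -0.0774, 0.2332]
tcp_rot: [-0.238, -3.131, -0.0]
wrist_force: [-0.1, -1.2, -0.6]
width: 0.404
grip_force: 0.0
```

jog_arm --increments '[[[0,0,-0.3,0,0,0,0],[0,0,-0.7,0,0,0,0],[0,0,-0.8,0,0,0,0.3],[0,0,-0.6,0,0,0,0.3],[0,0,-0.5,0,0,0,0.3]]]'

```text
time: 7.33
tool_pos: [0.6434, -0.0776, 0.3243]
tcp_rot: [0.238, 3.13, -0.0]
wrist_force: [0.5, -0.1, 0.2]
width: 0.649
grip_force: 0.0
```

```bash
python3 - <<'E'
from h import *
im,d,W,P=wrist("w3"); z=W[...,2]
m=isblue(im)&(W[...,1]>-.14)
for zz in np.arange(.13,.19,.005):
    mm=m&(abs(z-zz)<.0025)
    if mm.sum()>5: print(zz.round(3),mm.sum(),W[mm].mean(0).round(4))
plan([.506,.287,.15],11.1)
E
```

```text
0.145 31 [ 0.6694 -0.0804  0.1465]
0.15 36 [ 0.6727 -0.0806  0.1492]
0.155 14 [ 0.6748 -0.0805  0.1548]
0.16 33 [ 0.6764 -0.081   0.16  ]
0.17 64 [ 0.6391 -0.075   0.1702]
0.175 77 [ 0.6397 -0.0759  0.1749]
0.18 420 [ 0.646  -0.0767  0.1797]
t 7.38 q [-0.16  0.2   1.64 -0.    1.3  -1.58] tcp [ 0.6447 -0.0777  0.3279] cur 81.3 grasp [ 0.6451 -0.0778  0.2739] w 0.648 F [1.7 0.7 2.5] 0.0
SHIFT FIRST [ 6.44 11.32  4.08] then TURN [ 0.05  0.07 11.7 ]
```

View pics/w3.png

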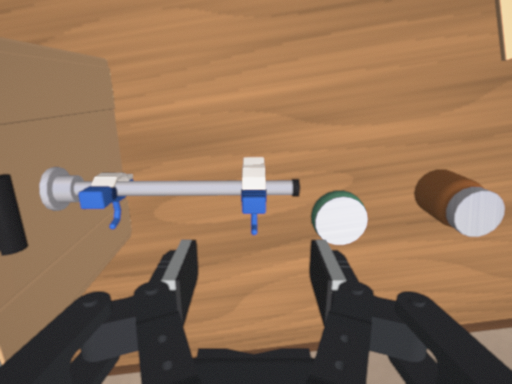

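The wrist view shows the hook hanging open and upright on the rail at (254,188), let go. Its tab top measures 0.1797 m, against the 0.180 m expected. The rail's end cap is at (295,187). Next are the pliers.

jog_arm --increments '[[[0.2,0.4,-0.1,0,0,0,0.3],[0.5,0.9,0.3,0,0,0,0.3],[0.5,0.9,0.3,0,0,0,0.3],[0.5,0.9,0.3,0,0,0,0.3],[0.5,0.9,0.3,0,0,0,0.1]]]'

```text
time: 7.8
tool_pos: [0.5941, 0.0528, 0.2868]
tcp_rot: [-0.239, -3.131, -0.0]
wrist_force: [1.1, 0.1, 0.4]
width: 0.551
grip_force: 0.0
```

jog_arm --increments '[[[0.5,0.9,0.3,0,0,0,0.1],[0.5,0.9,0.3,0,0,0,0.1],[0.5,0.9,0.3,0,0,0,0.1],[0.5,0.9,0.3,0,0,0,0.1],[0.5,0.9,0.3,0,0,0,0.1]]]'

```text
time: 8.22
tool_pos: [0.5399, 0.1976, 0.2418]
tcp_rot: [-0.238, -3.131, 0.001]
wrist_force: [-0.3, 0.2, 0.7]
width: 0.551
grip_force: 0.0
```

jog_arm --increments '[[[0.5,0.9,0.3,0,0,0,0.1],[0.5,0.9,0.3,0,0,0,0.1],[0.5,0.9,0.3,0,0,0,0.1],[0.24,0.12,0.1,0,0,0.4,0.1],[0,0,0,0,0,0.9,0.1]]]'

```text
time: 8.63
tool_pos: [0.4994, 0.2894, 0.2106]
tcp_rot: [-0.448, -3.105, 0.003]
wrist_force: [-0.1, 0.7, -0.1]
width: 0.553
grip_force: 0.0
```

jog_arm --increments '[[[0,0,0,0,0,1,0.1],[0,0,0,0,0,1,0.1],[0,0,0,0,0,1,0.1],[0,0,0,0,0,1,0.1],[0,0,0,0,0,1,0.1]]]'

```text
time: 9.05
tool_pos: [0.5017, 0.2877, 0.2121]
tcp_rot: [-1.246, -2.882, 0.002]
wrist_force: [-0.7, 0.4, 0.6]
width: 0.55
grip_force: 0.0
```

jog_arm --increments '[[[0,0,0,0,0,1,0.1],[0,0,0,0,0,1,0.1],[0,0,0,0,0,1,0.1],[0,0,0,0,0,1,0.1],[0,0,0,0,0,1,0.1]]]'

```text
time: 9.47
tool_pos: [0.5017, 0.2876, 0.2121]
tcp_rot: [-1.95, -2.461, 0.003]
wrist_force: [0.4, -0.6, -0.2]
width: 0.548
grip_force: 0.0
```

jog_arm --increments '[[[0,0,0,0,0,0.4,0.1],[0,0,0,0,0,0,0.1],[0,0,0,0,0,0,0.1],[0,0,0,0,0,0,0.1],[0,0,0,0,0,0,0.1]]]'

```text
time: 9.88
tool_pos: [0.5027, 0.2875, 0.213]
tcp_rot: [-1.995, -2.427, 0.001]
wrist_force: [-0.7, 0.0, 0.4]
width: 0.548
grip_force: 0.0
```

```bash
python3 - <<'E'
from h import *
im,d,W,P=wrist("w4"); plan([.506,.287,.03],11.1)
b,g,r=[im[...,i].astype(int) for i in range(3)]
red=(r>g+80)&(b<70)
k,l,st,ce=cv2.connectedComponentsWithStats(red.astype(np.uint8))
for i in range(1,k):
    if st[i,4]>60: 
        Q=W[l==i];Q=Q[Q[:,2]>.015]; print("handle",st[i],ce[i],np.median(Q,0).round(4),np.median(P[l==i],0).round(4))
E
```

```text
t 9.93 q [0.48 0.16 1.91 0.   1.08 0.28] tcp [0.5029 0.2875 0.2131] cur 11.2 grasp [0.5029 0.2875 0.1591] w 0.549 F [-0.   0.6  0.5] 0.0
SHIFT FIRST [-0.03  0.1   4.3 ] then TURN [-0.    0.    0.01]
handle [216  59  16  79 859] [223.45983702  96.79860303] [0.4661 0.3556 0.0223] [ 0.0744 -0.0226  0.1906]
handle [287  59  15  78 892] [293.86883408  96.65807175] [0.5211 0.3667 0.0223] [0.0744 0.0333 0.1907]
handle [  0  68  92 116 316] [ 32.67405063 115.80379747] [0.3271 0.3005 0.0152] [ 0.0694 -0.1905  0.1999]
handle [  9 103  41  47 130] [ 27.12307692 126.45384615] [0.3234 0.2855 0.0153] [ 0.0493 -0.1928  0.2013]
```

View pics/w4.png

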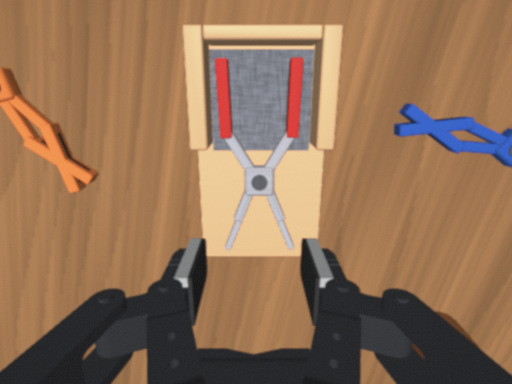

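The wrist view shows the pliers square to the fingers. The pivot is at (259.5,182), about 6 mm to tool +y and 2 mm to tool +x, and the box joint has clear space on both sides.

jog_arm --increments '[[[0.02,0.1,0.8,0,0,0,0.1],[0.02,0.08,0.8,0,0,0,0.1],[0,0,0.8,0,0,0,0.1],[0,0,0.8,0,0,0,0.1],[0,0,0.6,0,0,0,0.1]]]' --force 60

```text
time: 10.35
tool_pos: [0.5074, 0.2893, 0.0973]
tcp_rot: [-1.995, -2.426, 0.003]
wrist_force: [-0.3, 0.3, 0.4]
width: 0.552
grip_force: 0.0
```

jog_arm --increments '[[[0,0,0.3,0,0,0,0.1],[0,0,0.2,0,0,0,0],[0,0,0,0,0,0,-0.2],[0,0,0,0,0,0,-0.3],[0,0,0,0,0,0,-0.5]]]'

```text
time: 10.77
tool_pos: [0.5091, 0.2901, 0.0858]
tcp_rot: [1.995, 2.426, 0.003]
wrist_force: [-0.1, -0.6, -1.1]
width: 0.282
grip_force: 56.3
```

jog_arm --increments '[[[0,0,0,0,0,0,-0.6],[0,0,0,0,0,0,-0.6],[0,0,-0.2,0,0,0,-0.6],[0,0,-0.5,0,0,0,-0.6],[0,0,-0.8,0,0,0,-0.6]]]'

```text
time: 11.18
tool_pos: [0.5062, 0.2886, 0.1275]
tcp_rot: [-1.995, -2.424, 0.008]
wrist_force: [-0.5, -0.0, -0.9]
width: 0.288
grip_force: 56.2
```

jog_arm --increments '[[[0,0,-0.8,0,0,0,-0.6],[0,0,-0.8,0,0,0,-0.6],[0,0,0,0,0,0,-0.6],[0,0,0,0,0,0,-0.6],[0,0,0,0,0,0,-0.6]]]'

```text
time: 11.6
tool_pos: [0.5077, 0.2893, 0.1768]
tcp_rot: [-1.996, -2.426, 0.001]
wrist_force: [-0.2, -0.2, -1.7]
width: 0.284
grip_force: 56.2
```

```bash
python3 - <<'E'
from h import *
im,d,W,P=wrist("w5"); plan([.50,.16,.0225],-8.7)
b,g,r=[im[...,i].astype(int) for i in range(3)]
red=(r>g+80)&(b<70)
k,l,st,ce=cv2.connectedComponentsWithStats(red.astype(np.uint8))
for i in range(1,k):
    if st[i,4]>60: 
        Q=W[l==i]; print("handle",st[i],ce[i].round(),np.nanmedian(Q,0).round(4),np.median(P[l==i],0).round(4),"slope z vs x",np.polyfit(P[l==i][:,0],P[l==i][:,2],1).round(3))
E
```

```text
t 11.65 q [ 0.48  0.21  1.92 -0.    1.01  0.28] tcp [0.5072 0.2891 0.1759] cur 11.1 grasp [0.507  0.289  0.1219] w 0.28 F [-0.9 -0.  -1.4] 56.249080871930346
SHIFT FIRST [-4.17 -1.06  3.32] then TURN [-0.02  0.01  3.3 ]
handle [ 163   31   38  153 3414] [183. 105.] [0.466  0.3559 0.1132] [ 0.0736 -0.0281  0.0636] slope z vs x [-0.05   0.067]
handle [ 303   30   34  151 3463] [319. 104.] [0.521  0.3669 0.1131] [0.0736 0.028  0.0636] slope z vs x [-0.008  0.064]
handle [  0 121  63  77 159] [ 32. 162.] [0.3367 0.2792 0.0132] [ 0.0232 -0.1696  0.1637] slope z vs x [-0.222  0.169]
```

The pliers are held level: handle tops at equal depth, centre 70.6 mm ahead of the TCP. I'll move them to open worktop and lay them down.

jog_arm --increments '[[[-0.5,-0.1,0,0,0,0,-0.6],[-0.9,-0.25,0,0,0,0,-0.6],[-0.9,-0.25,0,0,0,0,-0.6],[-0.9,-0.25,0,0,0,0,-0.6],[-0.7,-0.21,0,0,0,0,-0.6]]]'

```text
time: 12.07
tool_pos: [0.4979, 0.166, 0.1753]
tcp_rot: [-1.995, -2.425, 0.006]
wrist_force: [-0.4, 0.0, -1.9]
width: 0.286
grip_force: 56.2
```

jog_arm --increments '[[[-0.27,0,0,0,0,0.3,-0.6],[0,0,0.4,0,0,0.75,-0.6],[0,0,0.6,0,0,0.75,-0.6],[0,0,0.6,0,0,0.75,-0.6],[0,0,0.6,0,0,0.75,-0.6]]]'

```text
time: 12.48
tool_pos: [0.5007, 0.1603, 0.1098]
tcp_rot: [-2.389, -2.04, 0.001]
wrist_force: [0.1, -0.8, -2.4]
width: 0.286
grip_force: 56.3
```

jog_arm --increments '[[[0,0,0.5,0,0,0,-0.6],[0,0,0.3,0,0,0,-0.6],[0,0,0.1,0,0,0,-0.6],[0,0,0.05,0,0,0,-0.6],[0,0,0,0,0,0,-0.6]]]'

```text
time: 12.9
tool_pos: [0.4998, 0.1602, 0.0827]
tcp_rot: [-2.382, -2.046, 0.007]
wrist_force: [-4.5, -2.1, 6.8]
width: 0.281
grip_force: 61.1
```

```bash
python3 - <<'E'
from h import *
plan([.50,.16,.0245],-8.7)
E
```

```text
t 12.90 q [ 0.26  0.23  2.1  -0.    0.81  0.41] tcp [0.4998 0.1602 0.0827] cur -8.7 grasp [0.4995 0.1601 0.0287] w 0.281 F [-4.5 -2.1  6.8] 61.068524497350154
SHIFT FIRST [-0.    0.01  0.14] then TURN [-0.04  0.02  0.01]
```

jog_arm --increments '[[[0,0,0,0,0,0,-0.3],[0,0,0,0,0,0,-0.1],[0,0,0,0,0,0,0.1],[0,0,-0.2,0,0,0,0.1],[0,0,-0.8,0,0,0,0.1]]]'

```text
time: 13.32
tool_pos: [0.4983, 0.16, 0.1099]
tcp_rot: [-2.381, -2.044, 0.011]
wrist_force: [-0.7, 0.3, -0.2]
width: 0.551
grip_force: 0.0
```

jog_arm --increments '[[[0,0,-0.9,0,0,0,0.5],[0,0,-0.9,0,0,0,1],[0,0,-0.6,0,0,0,1],[0,0,0,0,0,0,1],[0,0,0,0,0,0,1]]]'

```text
time: 13.73
tool_pos: [0.5023, 0.1611, 0.1868]
tcp_rot: [2.382, 2.046, 0.006]
wrist_force: [-0.2, 0.2, -0.4]
width: 0.998
grip_force: 0.0
```

```bash
python3 - <<'E'
from h import *
im,d,W,P=wrist("w6"); plan([.508,.2115,.0245],-8.7)
b,g,r=[im[...,i].astype(int) for i in range(3)]
red=(r>g+80)&(b<70)
k,l,st,ce=cv2.connectedComponentsWithStats(red.astype(np.uint8))
C=[]
for i in range(1,k):
    if st[i,4]>200: 
        Q=W[l==i]; rc=cv2.minAreaRect(P[l==i][:,:2].astype(np.float32)); print("handle",st[i],ce[i].round(),np.nanmedian(Q,0).round(4),np.median(P[l==i],0).round(4),rc)
E
```

```text
t 13.78 q [0.26 0.09 2.04 0.   1.01 0.41] tcp [0.5012 0.1608 0.1852] cur -8.7 grasp [0.5013 0.1608 0.1312] w 0.997 F [-0.1  0.1 -0.6] 0.0
SHIFT FIRST [ 1.7  -0.04  3.56] then TURN [ 0.01 -0.    0.  ]
handle [ 201   61   18   88 1062] [210. 103.] [0.4836 0.2358 0.0249] [ 0.0708 -0.0303  0.1619] ((0.06800837814807892, -0.030659258365631104), (0.05363434925675392, 0.03923851251602173), 33.74834060668945)
handle [ 280   61   18   87 1144] [288. 103.] [0.5392 0.2267 0.023 ] [0.0703 0.0259 0.164 ] ((0.06814544647932053, 0.015682268887758255), (0.0603339746594429, 0.030393753200769424), 0.34055212140083313)
```

View pics/w6.png

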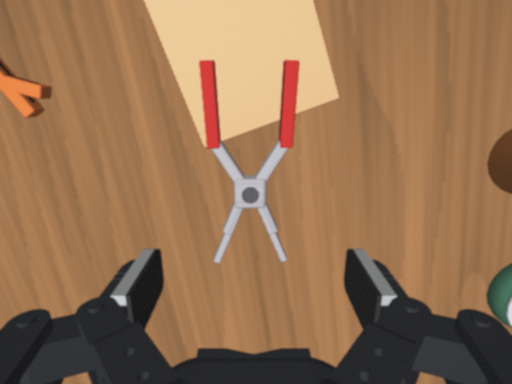

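The wrist view shows the pliers with the pivot at (250,194). The handles, at (210,103) and (288,103), still lie over the tray's front plate, whose edge is at about row 130. They must go about 90 mm further on.

jog_arm --increments '[[[0,-0.05,0.8,0,0,0,0.1],[-0.04,0,0.9,0,0,0,0.1],[0,0,0.8,0,0,0,0.1],[0,0,0.6,0,0,0,0.1],[0,0,0.28,0,0,0,0.1]]]'

```text
time: 14.2
tool_pos: [0.496, 0.1589, 0.0789]
tcp_rot: [-2.381, -2.044, 0.012]
wrist_force: [0.1, -1.0, -0.4]
width: 0.547
grip_force: 0.0
```

jog_arm --increments '[[[0,0,0,0,0,0,0],[0,0,0,0,0,0,-0.2],[0,0,0,0,0,0,-0.4],[0,0,0,0,0,0,-0.6],[0,0,0,0,0,0,-0.6]]]'

```text
time: 14.62
tool_pos: [0.5002, 0.16, 0.0845]
tcp_rot: [2.383, 2.046, 0.003]
wrist_force: [-0.1, -0.4, -0.6]
width: 0.278
grip_force: 57.4
```

jog_arm --increments '[[[0,0,-0.3,0,0,0,-0.6],[0,0,-0.8,0,0,0,-0.6],[-0.4,0,-0.4,0,0,0,-0.6],[-0.8,0,0,0,0,0,-0.6],[-0.8,0,0,0,0,0,-0.6]]]'

```text
time: 15.03
tool_pos: [0.4919, 0.1007, 0.1311]
tcp_rot: [2.379, 2.047, 0.007]
wrist_force: [-0.2, -0.5, -1.8]
width: 0.278
grip_force: 57.5
```

jog_arm --increments '[[[-0.8,0,0,0,0,0,-0.6],[-0.4,0,0.3,0,0,0,-0.6],[0,0,0.6,0,0,0,-0.6],[0,0,0.4,0,0,0,-0.6],[0,0,0.1,0,0,0,-0.6]]]'

```text
time: 15.45
tool_pos: [0.4834, 0.0645, 0.0848]
tcp_rot: [-2.383, -2.044, 0.004]
wrist_force: [-0.7, -0.3, -1.6]
width: 0.28
grip_force: 57.5
```

```bash
python3 - <<'E'
from h import *
im,d,W,P=wrist("w7"); plan([.508,.2115,.0245],-8.7)
b,g,r=[im[...,i].astype(int) for i in range(3)]
red=(r>g+80)&(b<70)
k,l,st,ce=cv2.connectedComponentsWithStats(red.astype(np.uint8))
for i in range(1,k):
    if st[i,4]>200: 
        Q=W[l==i]; print("handle",st[i],ce[i].round(),np.nanmedian(Q,0).round(4),np.median(P[l==i],0).round(4),np.nanmin(W[l==i],0),np.nanmax(W[l==i],0),"slope",np.polyfit(P[l==i][:,0],P[l==i][:,2],1))
m=(abs(W[...,2])<.03)&(r>200)&(g>150)&(b>100)&(W[...,1]>.12)
print("tray min y",W[m][:,1].min() if m.any() else None)
E
```

```text
t 15.50 q [0.08 0.17 2.18 0.   0.8  0.23] tcp [0.4836 0.0647 0.0849] cur -8.7 grasp [0.4834 0.0647 0.0309] w 0.283 F [-0.2 -0.5 -1.9] 57.484931316721486
SHIFT FIRST [4.96 0.06 0.21] then TURN [-0.03  0.01 -0.  ]
handle [ 161   29   40  156 3728] [182. 104.] [0.4669 0.1426 0.025 ] [ 0.0748 -0.0278  0.0598] [ 0.45282081  0.10803365 -0.00129458] [0.47466427 0.17124478 0.02893042] slope [-0.08272225  0.06542154]
handle [ 302   29   42  155 3880] [322. 103.] [0.5227 0.1341 0.0231] [0.0751 0.0285 0.0616] [0.51305507 0.09920617 0.0115415 ] [0.53262019 0.16035841 0.02672244] slope [-0.0787698   0.06700385]
tray min y None
```

jog_arm --increments '[[[0,0,0,0,-0.4,0,-0.6],[0,0,0,0,-0.35,0,-0.6],[0,0,0.05,0,0,0,-0.6],[0,0,0,0,0,0,-0.6],[0,0,0,0,0,0,-0.6]]]'

```text
time: 15.92
tool_pos: [0.4851, 0.0652, 0.0852]
tcp_rot: [2.343, 2.013, -0.09]
wrist_force: [0.1, -0.3, -1.2]
width: 0.276
grip_force: 57.5
```

jog_arm --increments '[[[0,0,0,0,0,0,-0.3],[0,0,0,0,0,0,-0.1],[0,0,0,0,0,0,0.1],[0,0,-0.2,0,0,0,0.1],[0,0,-0.8,0,0,0,0.1]]]'

```text
time: 16.33
tool_pos: [0.4823, 0.0665, 0.1121]
tcp_rot: [2.347, 2.015, -0.102]
wrist_force: [-0.3, -0.1, 0.5]
width: 0.552
grip_force: 0.0
```

jog_arm --increments '[[[0,0,-0.9,0,0.4,0,0.5],[0,0,-0.9,0,0.35,0,1],[0,0,-0.6,0,0,0,1],[0,0,0,0,0,0,1],[0,0,0,0,0,0,1]]]'

```text
time: 16.75
tool_pos: [0.4868, 0.0701, 0.1885]
tcp_rot: [2.382, 2.045, 0.005]
wrist_force: [-0.4, 0.4, -0.0]
width: 0.998
grip_force: 0.0
```

```bash
cat >> h.py <<'E'
def handles(im,W,P):
    b,g,r=[im[...,i].astype(int) for i in range(3)]
    k,l,st,ce=cv2.connectedComponentsWithStats(((r>g+80)&(b<70)).astype(np.uint8))
    for i in range(1,k):
        if st[i,4]>200:
            m=(l==i)&(abs(W[...,2]-np.nanmedian(W[...,2][l==i]))<.004); Q,T=W[m],P[m]
            print("handle px",ce[i].round(),"W",np.median(Q,0).round(4),"T",np.median(T,0).round(4),"ymin/max T",np.percentile(T,2,0).round(4),np.percentile(T,98,0).round(4),"slopes y,z",np.polyfit(T[:,0],T[:,1],1)[0].round(3),np.polyfit(T[:,0],T[:,2],1)[0].round(3))
E
python3 - <<'E'
from h import *
im,d,W,P=wrist("w8"); plan([.508,.2115,.0245],-8.7); handles(im,W,P)
E
```

```text
t 16.80 q [ 0.09  0.02  2.11 -0.    1.01  0.24] tcp [0.4857 0.0701 0.187 ] cur -8.7 grasp [0.4858 0.0701 0.133 ] w 1.001 F [-0.2  0.1 -0.4] 0.0
SHIFT FIRST [4.77 0.02 3.62] then TURN [ 0.01 -0.    0.  ]
handle px [213. 115.] W [0.4671 0.1356 0.0142] T [ 0.0615 -0.03    0.1742] ymin/max T [ 0.0313 -0.0349  0.1728] [ 0.089  -0.0252  0.1758] slopes y,z -0.029 0.002
handle px [288. 114.] W [0.5233 0.1276 0.0142] T [0.062  0.0269 0.1745] ymin/max T [0.0319 0.0221 0.1731] [0.0897 0.0318 0.1766] slopes y,z 0.022 0.001
```

View pics/w8.png

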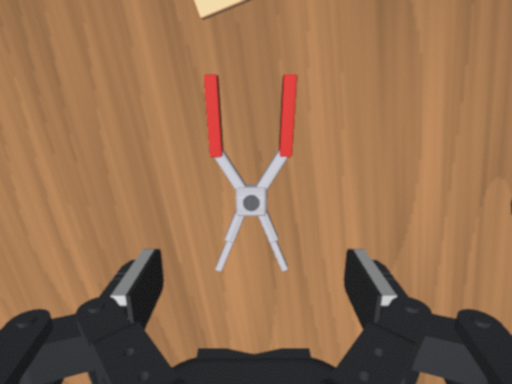

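The wrist view shows the pliers flat and clear of the tray. The pivot is at (251,202) and the handles at (213,115) and (288,114), with tops 14.2 mm up. The tray's edge is only at the top of the picture.

```bash
python3 - <<'E'
from h import *
im,d,W,P=wrist("w9")
for w in((slice(240,330),slice(100,165)),(slice(240,330),slice(345,410))):
    T=P[w][(P[w][...,2]<.1)&(P[w][...,2]>.03)]; i=np.argsort(-T[:,2])[:40]; print("tip",T[i].mean(0),T[:,2].max(),T[:,1].min(),T[:,1].max())
E
```

```text
tip [ 0.00142771 -0.04205495  0.05830677] 0.05932677323848798 -0.05633973674754895 -0.04146821365638451
tip [0.0027223  0.04348235 0.05792503] 0.059890274283275896 0.042664899734392116 0.05758904427554108
```

jog_arm --increments '[[[0.7,-0.04,0.5,0,0,0,1],[0.69,0,0.9,0,0,0,1],[0,0,0.9,0,0,0,1],[0,0,0.8,0,0,0,1],[0,0,0.5,0,0,0,1]]]' --force 60

```text
time: 17.27
tool_pos: [0.4876, 0.1116, 0.0743]
tcp_rot: [-2.379, -2.046, 0.01]
wrist_force: [-1.2, -0.7, 0.2]
width: 1.002
grip_force: 0.0
```

jog_arm --increments '[[[0,0,0.3,0,0,0,1],[0,0,0,0,0,0,0.8],[0,0,0,0,0,0,0.6],[0,0,0,0,0,0,0.5],[0,0,0,0,0,0,0.45]]]'

```text
time: 17.68
tool_pos: [0.4918, 0.1117, 0.0708]
tcp_rot: [2.383, 2.046, 0.003]
wrist_force: [0.6, -0.0, -1.7]
width: 0.727
grip_force: 12.4
```

jog_arm --increments '[[[0,0,0,0,0,0,0.42],[0,0,0,0,0,0,0.4],[0,0,0,0,0,0,0.4],[0,0,0,0,0,0,0.4],[0,0,0,0,0,0,0.4]]]'

```text
time: 18.1
tool_pos: [0.4915, 0.1118, 0.071]
tcp_rot: [2.383, 2.046, 0.002]
wrist_force: [-2.4, 0.3, 6.5]
width: 0.705
grip_force: 15.5
```

```bash
python3 - <<'E'
from h import *
im,d,W,P=wrist("w10"); plan([.508,.2115,.0245],-8.7); handles(im,W,P)
E
```

```text
t 18.15 q [0.17 0.21 2.15 0.   0.77 0.33] tcp [0.4915 0.1118 0.0709] cur -8.7 grasp [0.4916 0.1118 0.0169] w 0.702 F [-2.   0.1  6. ] 15.502565950155258
SHIFT FIRST [ 3.37  0.04 -0.25] then TURN [ 0.01 -0.01  0.  ]
handle px [308. 224.] W [0.5193 0.1306 0.0142] T [0.0227 0.0247 0.0568] ymin/max T [-0.0096  0.0197  0.0556] [0.0489 0.03   0.0593] slopes y,z -0.038 0.004
handle px [197. 226.] W [0.471  0.1365 0.0142] T [ 0.0213 -0.0241  0.0568] ymin/max T [-0.0104 -0.0291  0.0555] [ 0.0484 -0.0195  0.0583] slopes y,z 0.021 0.001
```

Both handles are gripped (opening 0.70, 15.5 N, centred within 0.3 mm). Next I lift and carry them to a point 60 mm short of the hook, at lug height.

jog_arm --increments '[[[0,0,-0.3,0,0,0,0.4],[0,0,-0.6,0,0,0,0.4],[0,0,-0.8,0,0,0,0.4],[0,0,-0.8,0,0,0,0.4],[0,0,-0.8,0,0,0,0.4]]]'

```text
time: 18.57
tool_pos: [0.4903, 0.1114, 0.1698]
tcp_rot: [-2.383, -2.047, 0.001]
wrist_force: [0.2, -0.1, -1.5]
width: 0.702
grip_force: 14.1
```

jog_arm --increments '[[[0,0.3,-0.5,0,0,0,0.4],[0,0.5,-0.18,0,0,0,0.4],[0,0.7,0,0,0,0,0.4],[0,0.7,0,0,0,0,0.4],[0,0.7,0,0,0,0,0.4]]]'

```text
time: 18.98
tool_pos: [0.5776, 0.0982, 0.1899]
tcp_rot: [2.383, 2.046, 0.001]
wrist_force: [0.3, 0.5, -1.1]
width: 0.702
grip_force: 14.1
```

jog_arm --increments '[[[0.1,0.7,0,0,0,0,0.4],[0.1,0.7,0,0,0,0,0.4],[0.08,0.7,0,0,0,0,0.4],[0,0.6,0,0,0,0,0.4],[0,0.32,0,0,0,0,0.4]]]'

```text
time: 19.4
tool_pos: [0.6695, 0.0927, 0.1894]
tcp_rot: [2.383, 2.046, 0.001]
wrist_force: [0.4, 0.5, -0.9]
width: 0.702
grip_force: 14.1
```

jog_arm --increments '[[[0,0,0,0,0,0,0.4],[0,0,0,0,0,0,0.4],[0,0,0,0,0,0,0.4],[0,0,0,0,0,0,0.4],[0,0,0,0,0,0,0.4]]]'

```text
time: 19.82
tool_pos: [0.6667, 0.0932, 0.1891]
tcp_rot: [-2.383, -2.047, 0.001]
wrist_force: [0.3, -0.1, -1.9]
width: 0.703
grip_force: 14.1
```

```bash
python3 - <<'E'
from h import *
im,d,W,P=wrist("w11"); plan([.6594,.0340,.1363],-8.7); handles(im,W,P)
im2=im[:, :]
p,d=viewer.read_camera("scene"); cv2.imwrite("pics/s3.png",p); np.savez("s3.npz",p=p,d=d,**viewer.camera_params("scene"))
q,d2=viewer.read_camera("top"); cv2.imwrite("pics/t3.png",q); np.savez("t3.npz",p=q,d=d2,**viewer.camera_params("top"))
A=cv2.resize(p[190:290,180:320],(560,400),interpolation=cv2.INTER_CUBIC); B=cv2.resize(q[100:170,230:350],(343,200),interpolation=cv2.INTER_CUBIC)
o=np.zeros((600,560,3),np.uint8); o[:400]=A; o[400:,:343]=B; cv2.imwrite("pics/c3.png",o)
E
```

```text
t 19.87 q [0.1  0.35 1.71 0.   1.08 0.25] tcp [0.6669 0.0932 0.1892] cur -8.7 grasp [0.6669 0.0932 0.1352] w 0.7 F [ 0.7 -0.3 -0.8] 14.14234310388565
SHIFT FIRST [-1.99  0.05 -0.04] then TURN [-0.  0.  0.]
handle px [308. 224.] W [0.6943 0.1118 0.1323] T [0.0227 0.0247 0.0568] ymin/max T [-0.0099  0.0197  0.0556] [0.0488 0.0299 0.0592] slopes y,z -0.038 0.0
handle px [197. 226.] W [0.646  0.1183 0.1323] T [ 0.0218 -0.0241  0.0568] ymin/max T [-0.0104 -0.0291  0.0556] [ 0.0484 -0.0194  0.0584] slopes y,z 0.019 0.001
```

View pics/c3.png

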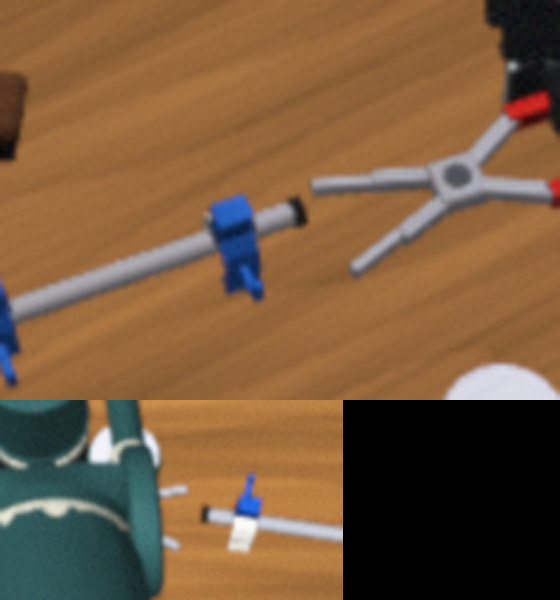

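The crop shows the pliers level with the jaws open. The jaw tips are at scene-crop (315,186) and (355,270), before the rail's end cap at (297,211). The hook hangs at (237,245).

```bash
python3 - <<'E'
from h import *
t=dict(np.load("t3.npz")); s=dict(np.load("s3.npz"))
F=lambda a,b:(230+a/2.858,100+(b-400)/2.857)
G=lambda a,b:(180+a/4,190+b/4)
n=np.array([.9885,-.151])
def off(X): return ((X[:2]-np.array([.6425,-.0767]))@n*1000).round(1), (-(X[:2]-np.array([.6425,-.0767]))@np.array([.151,.9885])*1000).round(1)
for nm,X in(("tj1",ray(t,*F(186,490),.1315)),("tj2",ray(t,*F(178,545),.1315)),("sj1",ray(s,*G(315,185),.1315)),("sj2",ray(s,*G(355,270),.1315)),
 ("trail",ray(t,*F(207,515),.15)),("trail2",ray(t,*F(330,532),.15)),("srail tip",ray(s,*G(297,211),.15)),("srail",ray(s,*G(100,279),.15)),("srail",ray(s,*G(20,306),.15)),("tab s",ray(s,*G(233,208),.18)),("tab t",ray(t,*F(249,505),.18))): print(nm,X.round(4),"across/along",off(X))
for nm,c in(("t",t),("s",s)):
    v,u=np.mgrid[:384,:512]; W=world(c,u,v,c['d']); m=isblue(c['p'])&(W[...,1]>-.15)&(W[...,1]<0)&(W[...,2]>.11)
    for a,b in((.173,.19),(.15,.17),(.135,.15),(.115,.135)):
        k=m&(W[...,2]>a)&(W[...,2]<b); 
        if k.sum()>2: print(nm,a,k.sum(),W[k].mean(0).round(4),W[k].min(0).round(3),W[k].max(0).round(3))
E
```

```text
tj1 [ 0.6722 -0.0328  0.1315] across/along (np.float64(22.7), np.float64(-47.9))
tj2 [ 0.623  -0.0257  0.1315] across/along (np.float64(-27.0), np.float64(-47.5))
sj1 [ 0.6275 -0.0224  0.1315] across/along (np.float64(-23.0), np.float64(-51.5))
sj2 [ 0.6794 -0.0304  0.1315] across/along (np.float64(29.5), np.float64(-51.3))
trail [ 0.6443 -0.0488  0.15  ] across/along (np.float64(-2.4), np.float64(-27.8))
trail2 [ 0.6302 -0.1519  0.15  ] across/along (np.float64(-0.8), np.float64(76.2))
srail tip [ 0.6464 -0.0431  0.15  ] across/along (np.float64(-1.2), np.float64(-33.8))
srail [ 0.6312 -0.141   0.15  ] across/along (np.float64(-1.4), np.float64(65.3))
srail [ 0.625  -0.1792  0.15  ] across/along (np.float64(-1.9), np.float64(104.0))
tab s [ 0.6466 -0.0765  0.18  ] across/along (np.float64(4.0), np.float64(-0.8))
tab t [ 0.6439 -0.0803  0.18  ] across/along (np.float64(2.0), np.float64(3.3))
t 0.173 47 [ 0.6454 -0.0792  0.179 ] [ 0.639 -0.088  0.173] [ 0.653 -0.071  0.185]
t 0.15 8 [ 0.6697 -0.0834  0.1587] [ 0.639 -0.086  0.15 ] [ 0.677 -0.079  0.169]
t 0.135 8 [ 0.6681 -0.0828  0.1472] [ 0.664 -0.085  0.146] [ 0.674 -0.08   0.149]
s 0.173 70 [ 0.6482 -0.0793  0.1802] [ 0.641 -0.087  0.173] [ 0.654 -0.07   0.185]
s 0.15 78 [ 0.6557 -0.0799  0.1593] [ 0.644 -0.088  0.15 ] [ 0.679 -0.071  0.17 ]
s 0.135 35 [ 0.6596 -0.0809  0.1464] [ 0.653 -0.087  0.14 ] [ 0.671 -0.073  0.15 ]
s 0.115 12 [ 0.6532 -0.081   0.1276] [ 0.651 -0.086  0.123] [ 0.655 -0.072  0.135]
```

```bash
python3 - <<'E'
from h import *
n=np.array([.9885,-.151]); a=np.array([.151,.9885]); o=np.array([.6425,-.0767])
def two():
  for nm in("top","scene"):
    p,d=viewer.read_camera(nm); c=viewer.camera_params(nm); v,u=np.mgrid[:384,:512]; W=world(c,u,v,d)
    b,g,r=[p[...,i].astype(int) for i in range(3)]; ac=(W[...,:2]-o)@n*1e3; al=-(W[...,:2]-o)@a*1e3; z=W[...,2]
    near=(abs(ac)<60)&(d>0)
    wh=(b>150)&(abs(b-r)<30)
    for lab,m,bands in(("white",wh&near&(abs(al)<16),((.12,.13),(.13,.14),(.14,.15),(.15,.165))),("blue",isblue(p)&near&(abs(al)<16),((.118,.127),(.127,.136),(.136,.145),(.145,.155),(.155,.165),(.165,.175),(.175,.185)))):
        for lo,hi in bands:
            k=m&(z>lo)&(z<hi)
            if k.sum()>2: print(nm,lab,lo,k.sum(),"ac med/min/max",np.percentile(ac[k],[50,3,97]).round(1),"al",np.percentile(al[k],[3,97]).round(1))
    k=near&(al<-42)&(al>-62)&(z>.122)&(z<.142)
    for sgn in(1,-1): 
        kk=k&(ac*sgn>5); print(nm,"jaw",sgn,kk.sum(),"mean ac, al, z",[q[kk].mean().round(4) for q in(ac,al,z)], "fit at al=-50",np.polyval(np.polyfit(al[kk],ac[kk],1),-50).round(1) if kk.sum()>5 else '')
    k=near&(abs(ac)<12)&(al>20)&(al<75)&(z>.14)&(z<.165); print(nm,"rail ac",np.percentile(ac[k],[3,50,97]).round(1),"z",np.percentile(z[k],97).round(4))
two()
E
```

```text
top white 0.12 5 ac med/min/max [-17.9 -19.7 -16.4] al [-2.4  7. ]
top white 0.13 10 ac med/min/max [-17.5 -19.8 -16.2] al [-4.7  9.6]
top white 0.14 14 ac med/min/max [-16.6 -17.7 -14.2] al [-3.5 10.1]
top white 0.15 67 ac med/min/max [ -7.  -15.4   0.7] al [-14.6  14.2]
top blue 0.136 4 ac med/min/max [25.2 23.6 27.6] al [-0.2  4.8]
top blue 0.145 7 ac med/min/max [29.2 23.8 32. ] al [0.8 3.8]
top blue 0.155 4 ac med/min/max [33.9 32.5 34.2] al [0.8 3.9]
top blue 0.165 8 ac med/min/max [-3.1 -3.6 -1. ] al [-5.7  8.9]
top blue 0.175 47 ac med/min/max [ 1.9 -3.3 10.5] al [-6.4 10.2]
top jaw 1 17 mean ac, al, z [np.float64(24.2838), np.float64(-54.843), np.float64(0.1284)] fit at al=-50 25.4
top jaw -1 18 mean ac, al, z [np.float64(-24.0077), np.float64(-55.6999), np.float64(0.1288)] fit at al=-50 -25.2
top rail ac [-5.7 -1.4  5.1] z 0.1592
scene white 0.15 13 ac med/min/max [-0.4 -3.8  2.5] al [-15.7  15.6]
scene blue 0.118 6 ac med/min/max [11.4 10.3 12.3] al [-5.7  7.5]
scene blue 0.127 5 ac med/min/max [11.7 11.4 12.4] al [-4.4  7. ]
scene blue 0.136 9 ac med/min/max [15.2 13.8 20.7] al [-6.1  7.6]
scene blue 0.145 40 ac med/min/max [15.1 11.9 26.8] al [-5.   7.8]
scene blue 0.155 54 ac med/min/max [10.9  7.2 36.5] al [-6.9  8.2]
scene blue 0.165 21 ac med/min/max [ 9.2  2.7 10.5] al [-5.6  9.8]
scene blue 0.175 67 ac med/min/max [ 5.4 -1.6 10.9] al [-6.4  9.5]
scene jaw 1 28 mean ac, al, z [np.float64(25.7458), np.float64(-55.4241), np.float64(0.1294)] fit at al=-50 26.8
scene jaw -1 31 mean ac, al, z [np.float64(-22.8532), np.float64(-56.1099), np.float64(0.1291)] fit at al=-50 -24.0
scene rail ac [-4.7  1.9  5.5] z 0.159
```

Both lugs are seen in depth. The white outer face is at -17.5 mm and the blue at +11 mm across, so the mouth's middle is about 3 mm to tool -y of the jaws' midline. I'll correct that and advance.

jog_arm --increments '[[[0,-0.05,-0.03,0,0,0,0.4],[-0.1,-0.05,0,0,0,0,0.4],[-0.3,0,0,0,0,0,0.4],[-0.3,0,0,0,0,0,0.4],[-0.3,0,0,0,0,0,0.4]]]'

```text
time: 20.48
tool_pos: [0.6599, 0.0628, 0.1899]
tcp_rot: [2.383, 2.047, -0.001]
wrist_force: [-0.4, 0.2, -0.5]
width: 0.701
grip_force: 14.1
```

jog_arm --increments '[[[-0.3,0,0,0,0,0,0.4],[-0.3,0,0,0,0,0,0.4],[-0.3,0,0,0,0,0,0.4],[-0.16,0,0,0,0,0,0.4],[0,0,0,0,0,0,0.4]]]'

```text
time: 20.9
tool_pos: [0.6552, 0.0309, 0.19]
tcp_rot: [2.385, 2.045, -0.0]
wrist_force: [-1.2, -0.1, -1.2]
width: 0.704
grip_force: 14.3
```

```bash
python3 - <<'E'
from h import *
plan([.6594,.0340,.1363],-8.7)
p,d=viewer.read_camera("scene"); q,d2=viewer.read_camera("top"); np.savez("s4.npz",p=p,d=d,**viewer.camera_params("scene"))
A=cv2.resize(p[190:290,180:320],(560,400),interpolation=cv2.INTER_CUBIC); B=cv2.resize(q[100:170,230:350],(343,200),interpolation=cv2.INTER_CUBIC)
o=np.zeros((600,560,3),np.uint8); o[:400]=A; o[400:,:343]=B; cv2.imwrite("pics/c4.png",o)
E
```

```text
t 20.90 q [ 0.01  0.32  1.75 -0.    1.07  0.16] tcp [0.6552 0.0309 0.19  ] cur -8.8 grasp [0.6552 0.0309 0.136 ] w 0.704 F [-1.2 -0.1 -1.2] 14.27189514040947
SHIFT FIRST [ 0.12  0.12 -0.01] then TURN [-0.    0.   -0.01]
```

View pics/c4.png

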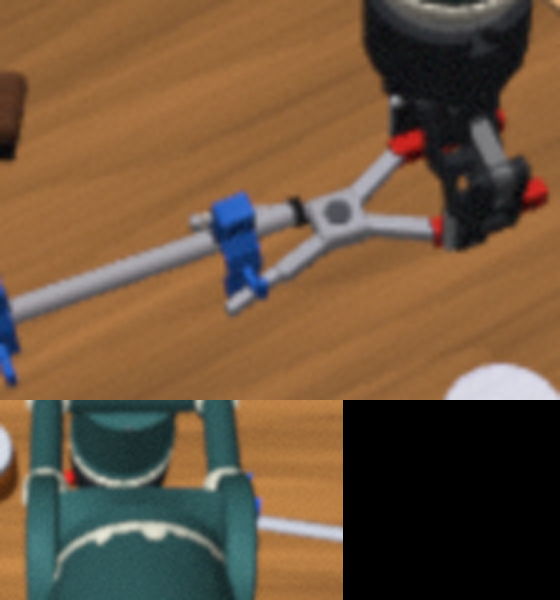

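The crop shows the jaws straddling the hook: near jaw tip at (235,305), far jaw tip at (200,222), coat hook above the jaw. Now I squeeze, raising slightly as the pads swing forward.

jog_arm --increments '[[[0,0,-0.01,0,0,0,0.35],[0,0,-0.01,0,0,0,0.3],[0,0,-0.01,0,0,0,0.25],[0,0,-0.01,0,0,0,0.2],[0,0,-0.01,0,0,0,0.15]]]' --force 60

```text
time: 21.42
tool_pos: [0.6554, 0.0328, 0.1915]
tcp_rot: [-2.383, -2.047, -0.0]
wrist_force: [-0.1, 0.6, -1.9]
width: 0.577
grip_force: 16.4
```

jog_arm --increments '[[[0,0,-0.01,0,0,0,0.1],[0,0,-0.01,0,0,0,0.05],[0,0,-0.01,0,0,0,0],[0,0,-0.01,0,0,0,0],[0,0,0,0,0,0,0]]]'

```text
time: 21.83
tool_pos: [0.6555, 0.0324, 0.1928]
tcp_rot: [2.383, 2.047, 0.0]
wrist_force: [0.1, 0.7, -1.3]
width: 0.502
grip_force: 18.1
```

```bash
python3 - <<'E'
from h import *
im,d,W,P=wrist("w12"); plan([.6594,.0340,.1363],-8.7); handles(im,W,P)
p,d=viewer.read_camera("scene")
cv2.imwrite("pics/c5.png",cv2.resize(p[190:290,180:320],(560,400),interpolation=cv2.INTER_CUBIC))
E
```

```text
t 21.88 q [0.01 0.31 1.75 0.   1.07 0.16] tcp [0.6554 0.0324 0.1927] cur -8.7 grasp [0.6554 0.0324 0.1387] w 0.503 F [ 0.1  1.  -1.2] 18.08087283046916
SHIFT FIRST [0.07 0.12 0.08] then TURN [ 0. -0.  0.]
handle px [277. 225.] W [0.6701 0.0517 0.1335] T [0.0213 0.0115 0.0593] ymin/max T [-0.0107  0.0031  0.0579] [0.0468 0.0209 0.0611] slopes y,z -0.212 -0.02
handle px [227. 226.] W [0.6476 0.0545 0.1334] T [ 0.0207 -0.0112  0.0594] ymin/max T [-0.0111 -0.02    0.0578] [ 0.0466 -0.0033  0.0612] slopes y,z 0.186 -0.022
```

jog_arm --increments '[[[0,0,-0.03,0,0,0,-0.05],[0,0,-0.02,0,0,0,-0.1],[0,0,-0.02,0,0,0,-0.15],[0,0,-0.01,0,0,0,-0.2],[0,0,0,0,0,0,-0.24]]]'

```text
time: 22.35
tool_pos: [0.6556, 0.0323, 0.1954]
tcp_rot: [2.383, 2.046, 0.001]
wrist_force: [0.5, -0.1, -1.9]
width: 0.388
grip_force: 29.9
```

jog_arm --increments '[[[0,0,0,0,0,0,-0.28],[0,0,0,0,0,0,-0.32],[0,0,0,0,0,0,-0.36],[0,0,0,0,0,0,-0.36],[0,0,0,0,0,0,-0.36]]]'

```text
time: 22.77
tool_pos: [0.6554, 0.0324, 0.1951]
tcp_rot: [2.383, 2.047, 0.0]
wrist_force: [0.5, -0.2, -1.7]
width: 0.346
grip_force: 56.5
```

```bash
python3 - <<'E'
from h import *
im,d,W,P=wrist("w13"); plan([.6594,.0340,.1363],-8.7); handles(im,W,P)
p,d=viewer.read_camera("scene")
q=cv2.imread("pics/c5.png"); r=cv2.resize(p[190:290,180:320],(560,400),interpolation=cv2.INTER_CUBIC)
cv2.imwrite("pics/c6.png",np.hstack([q[80:400,60:460],r[80:400,60:460]]))
E
```

```text
t 22.82 q [ 0.01  0.31  1.75 -0.    1.08  0.16] tcp [0.6554 0.0324 0.1951] cur -8.7 grasp [0.6554 0.0324 0.1411] w 0.346 F [-0.4  0.3 -0.9] 56.51130085811019
SHIFT FIRST [0.07 0.12 0.16] then TURN [0. 0. 0.]
handle px [252. 229.] W [0.6598 0.0482 0.1336] T [0.0158 0.     0.0615] ymin/max T [-0.0113 -0.0126  0.0602] [0.045  0.0139 0.0632] slopes y,z -0.011 -0.004
```

View pics/c6.png

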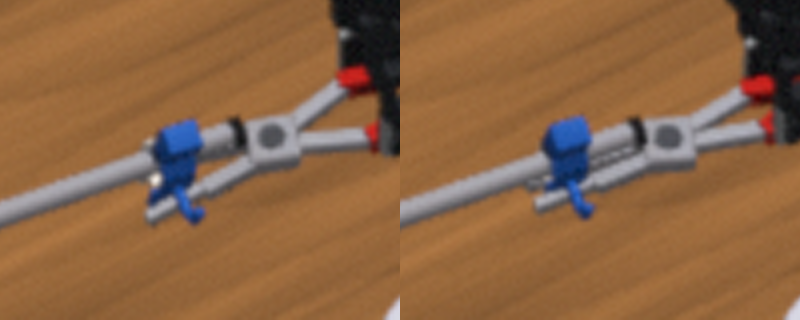

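The crop shows the jaws closed on the lugs under the rail, at crop (560,190), and the tab upright. The opening has stalled at 0.346 under 56 N, which fits a shut hook. I have now viewed 13 pictures, over the limit of 10, so from here I check by numbers only. Next I open the jaws gently.

jog_arm --increments '[[[0,0,0,0,0,0,-0.25],[0,0,0.01,0,0,0,-0.15],[0,0,0.02,0,0,0,-0.05],[0,0,0.02,0,0,0,0.05],[0,0,0.02,0,0,0,0.15]]]'

```text
time: 23.28
tool_pos: [0.6553, 0.0325, 0.1928]
tcp_rot: [-2.383, -2.047, 0.0]
wrist_force: [0.2, -0.3, -2.7]
width: 0.577
grip_force: 15.4
```

jog_arm --increments '[[[0,0,0.02,0,0,0,0.22],[0,0,0.02,0,0,0,0.3],[0,0,0.02,0,0,0,0.36],[0,0,0,0,0,0,0.4],[0,0,0,0,0,0,0.4]]]'

```text
time: 23.7
tool_pos: [0.6554, 0.0324, 0.1911]
tcp_rot: [-2.383, -2.047, 0.0]
wrist_force: [-0.3, 0.5, -1.1]
width: 0.7
grip_force: 14.2
```

```bash
cat >> h.py <<'E'
def hookcheck():
  n=np.array([.9885,-.151]); a=np.array([.151,.9885]); o=np.array([.6425,-.0767])
  for nm in("top","scene"):
    p,d=viewer.read_camera(nm); c=viewer.camera_params(nm); v,u=np.mgrid[:384,:512]; W=world(c,u,v,d)
    b,g,r=[p[...,i].astype(int) for i in range(3)]; ac=(W[...,:2]-o)@n*1e3; al=-(W[...,:2]-o)@a*1e3; z=W[...,2]
    near=(abs(ac)<60)&(d>0)&(abs(al)<20)
    wh=(b>150)&(abs(b-r)<30)
    for lab,m in(("white",wh&near),("blue",isblue(p)&near)):
      for lo in np.arange(.105,.19,.01):
        k=m&(z>lo)&(z<lo+.01)
        if k.sum()>2: print(nm,lab,lo.round(3),k.sum(),"ac med/min/max",np.percentile(ac[k],[50,3,97]).round(1),"al",np.percentile(al[k],[3,97]).round(1))
E
python3 - <<'E'
from h import *
im,d,W,P=wrist("w14"); plan([.6594,.0340,.1363],-8.7); handles(im,W,P); hookcheck()
E
```

```text
t 23.75 q [ 0.01  0.32  1.75 -0.    1.07  0.16] tcp [0.6554 0.0324 0.1912] cur -8.7 grasp [0.6554 0.0324 0.1372] w 0.698 F [-0.7  0.3 -1.5] 14.17264312505722
SHIFT FIRST [0.07 0.12 0.03] then TURN [-0.  0.  0.]
handle px [307. 225.] W [0.6828 0.0506 0.1343] T [0.0221 0.0245 0.0568] ymin/max T [-0.0098  0.0196  0.0556] [0.0488 0.0298 0.0595] slopes y,z -0.038 -0.002
handle px [198. 226.] W [0.6349 0.0575 0.1342] T [ 0.0217 -0.0239  0.0569] ymin/max T [-0.0103 -0.0289  0.0556] [ 0.0484 -0.0193  0.0584] slopes y,z 0.02 0.001
top white 0.145 4 ac med/min/max [-4.4 -5.8  1.2] al [15.2 19.1]
top white 0.155 4 ac med/min/max [-5.  -6.1 -1.9] al [14.1 19.3]
top blue 0.155 3 ac med/min/max [28.9 -0.  30. ] al [ 4.8 15.7]
top blue 0.165 5 ac med/min/max [-2.6 -5.7 -2.5] al [11.7 14.8]
top blue 0.175 15 ac med/min/max [ 2.5 -2.9  7.3] al [ 7.1 12.7]
scene white 0.125 24 ac med/min/max [ 16.8 -22.9  23.7] al [-19.4   9.5]
scene white 0.155 28 ac med/min/max [-0.4 -5.1  2.1] al [-18.8  19.1]
scene blue 0.125 4 ac med/min/max [2.6 1.7 2.7] al [-1.5 10.2]
scene blue 0.135 17 ac med/min/max [ 9.9  7.  20.6] al [-1.8 12.3]
scene blue 0.145 34 ac med/min/max [10.1  7.1 31.8] al [-3.1 11.7]
scene blue 0.155 41 ac med/min/max [ 7.   4.2 31.5] al [-3.8 11.5]
scene blue 0.165 14 ac med/min/max [7.1 0.5 9. ] al [-1.4 13. ]
scene blue 0.175 71 ac med/min/max [ 5.9 -1.2 10.6] al [-4.4 12.4]
```

jog_arm --increments '[[[0.2,0,0,0,0,0,0.4],[0.4,0,0,0,0,0,0.4],[0.5,0,0,0,0,0,0.4],[0.6,0,0,0,0,0,0.4],[0.6,0,0,0,0,0,0.4]]]'

```text
time: 24.27
tool_pos: [0.666, 0.1027, 0.1913]
tcp_rot: [-2.383, -2.047, -0.001]
wrist_force: [0.1, -0.5, -2.0]
width: 0.701
grip_force: 14.2
```

jog_arm --increments '[[[0.5,0,0,0,0,0,0.4],[0.2,0,0,0,0,0,0.4],[0,0,0,0,0,0,0.4],[0,0,0,0,0,0,0.4],[0,0,0,0,0,0,0.4]]]'

```text
time: 24.68
tool_pos: [0.6688, 0.121, 0.191]
tcp_rot: [2.383, 2.047, -0.001]
wrist_force: [0.1, -0.4, -1.8]
width: 0.7
grip_force: 14.2
```

```bash
python3 - <<'E'
from h import *
plan([.495,.1118,.0172],-8.7); hookcheck()
E
```

```text
t 24.68 q [ 0.14  0.36  1.7  -0.    1.09  0.29] tcp [0.6688 0.121  0.191 ] cur -8.7 grasp [0.6688 0.121  0.137 ] w 0.7 F [ 0.1 -0.4 -1.8] 14.208362102508545
SHIFT FIRST [-1.18 -5.68  4.  ] then TURN [-0.    0.01  0.  ]
top white 0.145 34 ac med/min/max [ -5.7 -11.6   4. ] al [-18.8  19. ]
top white 0.155 37 ac med/min/max [-5.8 -9.8  1.9] al [-18.2  18. ]
top blue 0.145 8 ac med/min/max [27.6  3.9 30.3] al [ 4.  14.7]
top blue 0.165 15 ac med/min/max [-5.3 -6.3 -2.7] al [-1.8 14.1]
top blue 0.175 45 ac med/min/max [ 1.4 -4.7  9.6] al [-2.7 12.9]
scene white 0.155 27 ac med/min/max [ 0.  -3.1  2. ] al [-19.4  19.4]
scene blue 0.125 3 ac med/min/max [2.8 2.2 4.1] al [-1.4 10. ]
scene blue 0.135 17 ac med/min/max [ 9.2  7.  18.9] al [-1.6 12.2]
scene blue 0.145 32 ac med/min/max [ 9.2  7.2 22.6] al [-2.9 11.6]
scene blue 0.155 45 ac med/min/max [ 6.7  3.6 32.1] al [-4.3 12. ]
scene blue 0.165 13 ac med/min/max [ 7.6 -0.2  8.7] al [-1.5 12.9]
scene blue 0.175 70 ac med/min/max [ 5.  -1.3 10.3] al [-3.9 12.6]
```

The hook stays shut with the jaws withdrawn. The white leg, formerly at -18 mm below the rail, now lies within the eye's outline, and the blue lug face is at +3 mm. Now I lay the pliers down.

jog_arm --increments '[[[0,-0.3,0,0,0,0,0.4],[-0.1,-0.6,0,0,0,0,0.4],[-0.2,-0.8,0,0,0,0,0.4],[-0.2,-0.8,0,0,0,0,0.4],[-0.2,-0.8,0,0,0,0,0.4]]]'

```text
time: 25.2
tool_pos: [0.5662, 0.1149, 0.191]
tcp_rot: [-2.384, -2.045, 0.001]
wrist_force: [0.8, -0.5, -1.0]
width: 0.7
grip_force: 14.2
```

jog_arm --increments '[[[-0.2,-0.8,0,0,0,0,0.4],[-0.2,-0.8,0.2,0,0,0,0.4],[-0.1,-0.5,0.5,0,0,0,0.4],[0,-0.3,0.6,0,0,0,0.4],[0,0,0.7,0,0,0,0.4]]]'

```text
time: 25.62
tool_pos: [0.4923, 0.1112, 0.1315]
tcp_rot: [2.384, 2.046, 0.001]
wrist_force: [0.3, 0.4, -1.9]
width: 0.704
grip_force: 14.2
```

jog_arm --increments '[[[0,0,0.7,0,0,0,0.4],[0,0,0.6,0,0,0,0.4],[0,0,0.4,0,0,0,0.4],[0,0,0.15,0,0,0,0.4],[0,0,0,0,0,0,0.4]]]'

```text
time: 26.03
tool_pos: [0.4934, 0.1112, 0.0747]
tcp_rot: [-2.383, -2.045, 0.003]
wrist_force: [-0.8, -0.3, -1.7]
width: 0.701
grip_force: 14.2
```

```bash
python3 - <<'E'
from h import *
im,d,W,P=wrist("w15"); plan([.495,.1118,.0172],-8.7); handles(im,W,P)
E
```

```text
t 26.08 q [ 0.17  0.21  2.15 -0.    0.79  0.32] tcp [0.4944 0.1114 0.0757] cur -8.7 grasp [0.4943 0.1114 0.0217] w 0.699 F [-0.4  0.7 -1.8] 14.213845431804657
SHIFT FIRST [0.02 0.02 0.15] then TURN [-0.01  0.   -0.  ]
handle px [307. 224.] W [0.5208 0.1296 0.0178] T [0.0224 0.0245 0.0568] ymin/max T [-0.0096  0.0196  0.0556] [0.0489 0.0298 0.0598] slopes y,z -0.037 -0.0
handle px [198. 226.] W [0.473  0.136  0.0179] T [ 0.0214 -0.0239  0.0568] ymin/max T [-0.0102 -0.0288  0.0556] [ 0.0484 -0.0192  0.0583] slopes y,z 0.023 -0.0
```

Handle tops are at 17.8 mm, so 3.6 mm remain to go down. Then release, raise and check.

jog_arm --increments '[[[0,0,0.08,0,0,0,0.4],[0,0,0.04,0,0,0,0.4],[0,0,0,0,0,0,0.4],[0,0,0,0,0,0,0.5],[0,0,0,0,0,0,0.6]]]'

```text
time: 26.5
tool_pos: [0.495, 0.1117, 0.0727]
tcp_rot: [2.383, 2.046, 0.001]
wrist_force: [0.3, 0.4, 0.2]
width: 0.799
grip_force: 0.0
```

jog_arm --increments '[[[0,0,0,0,0,0,0.8],[0,0,0,0,0,0,1],[0,0,0,0,0,0,1],[0,0,-0.2,0,0,0,1],[0,0,-0.6,0,0,0,1]]]'

```text
time: 26.92
tool_pos: [0.4923, 0.1113, 0.0942]
tcp_rot: [-2.381, -2.045, 0.007]
wrist_force: [-0.1, -0.5, -0.6]
width: 1.005
grip_force: 0.0
```

jog_arm --increments '[[[0,0,-0.9,0,0,0,1],[0,0,-0.9,0,0,0,1],[0,0,-0.9,0,0,0,1],[0,0,-0.5,0,0,0,1],[0,0,0,0,0,0,1]]]'

```text
time: 27.33
tool_pos: [0.4974, 0.1122, 0.1971]
tcp_rot: [2.38, 2.044, 0.012]
wrist_force: [0.1, 0.2, 0.2]
width: 1.001
grip_force: 0.0
```

jog_arm --increments '[[[0,0,0,0,0,0,1],[0,0,0,0,0,0,1],[0,0,0,0,0,0,1],[0,0,0,0,0,0,1],[0,0,0,0,0,0,1]]]'

```text
time: 27.75
tool_pos: [0.4937, 0.1115, 0.1907]
tcp_rot: [-2.382, -2.046, 0.004]
wrist_force: [0.1, 0.8, -0.2]
width: 1.0
grip_force: 0.0
```

```bash
python3 - <<'E'
from h import *
im,d,W,P=wrist("w16"); plan([.495,.1118,.0172],-8.7); handles(im,W,P); hookcheck()
E
```

```text
t 27.80 q [ 0.17  0.05  2.07 -0.    1.02  0.32] tcp [0.4939 0.1115 0.1909] cur -8.7 grasp [0.4938 0.1115 0.1369] w 1.001 F [-0.6 -0.6  0.8] 0.0
SHIFT FIRST [0.02 0.04 3.99] then TURN [-0.02  0.01  0.  ]
handle px [220. 165.] W [0.4706 0.1366 0.0141] T [ 0.0216 -0.0261  0.1766] ymin/max T [-0.0091 -0.0311  0.1752] [ 0.0496 -0.0212  0.1782] slopes y,z -0.032 -0.001
handle px [291. 164.] W [0.5269 0.129  0.0142] T [0.0226 0.0307 0.1764] ymin/max T [-0.0081  0.026   0.1749] [0.0496 0.0356 0.1787] slopes y,z 0.015 0.0
top white 0.145 32 ac med/min/max [ -5.9 -11.1   2.6] al [-17.4  19.2]
top white 0.155 39 ac med/min/max [ -5.  -10.4   3. ] al [-19.2  17.8]
top blue 0.135 3 ac med/min/max [25.9 24.  31.1] al [4.7 8.5]
top blue 0.145 7 ac med/min/max [26.6  3.6 30.2] al [ 3.9 15. ]
top blue 0.165 16 ac med/min/max [-4.6 -6.2 -1.6] al [-3.2 14.5]
top blue 0.175 45 ac med/min/max [ 1.6 -4.3  9. ] al [-2.6 12.5]
scene white 0.155 23 ac med/min/max [-0.7 -3.7  2.3] al [-19.4  18.8]
scene blue 0.135 18 ac med/min/max [ 8.6  6.7 20.8] al [-2.9 12.2]
scene blue 0.145 33 ac med/min/max [ 9.6  7.7 29.9] al [-3.1 11.5]
scene blue 0.155 42 ac med/min/max [ 6.9  3.5 31.7] al [-3.9 11.4]
scene blue 0.165 13 ac med/min/max [7.8 0.9 9.6] al [-1.6 13. ]
scene blue 0.175 70 ac med/min/max [ 5.8 -1.1 10.7] al [-3.9 12.7]
```

The pliers lie flat with handle tops at 14.1 mm, the hook is shut, and the gripper is free and clear. I'm handing the job in.

```bash
python3 -c "
from h import *
print(bot.finish_job())"
```

```text
the job is handed in; nothing more can be done
None
```

I handed the job in at about 28 s: by the last camera measurements the hook is clicked shut round the rail and the pliers lie flat on the worktop, let go; the hand-in returned no verdict, and I viewed 13 pictures, three over the limit of 10.

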